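# Put the finished sample jars under lock and switch off their hotplate place

### The arm

A 6-joint arm with a two-finger parallel gripper is mounted at the origin on the work surface. World frame = base frame: x ahead of the robot, y to its left, z up, the work surface at z = 0. Lengths are in m, angles in rad, forces in N, time in s.
With the tool pointing down it reaches from about 0.35 to 0.8 m from the base axis. Payload 7.3 kg.
Tool frame: the origin (TCP) lies between the finger pads; the fingertips stand 11 mm ahead of it and the grasp point (between the pads) lies 8 mm behind it; z points along the fingers, y is the direction in which the jaws open and shut (so a half turn about z gives the same grasp; the last joint's range is limited). The gripper opens to 85 mm and grips with 20 to 120 N. Pads are 22 mm wide; open, the fingers measure 114 mm over their backs; the gripper's body (76 mm by 85 mm) begins 54 mm behind the grasp point. The pads swing forward as they close: fully open they stand 13 mm farther back than shut.
Start: joints at [-1.277, 0.342, 1.524, -0, 1.275, -0.146], TCP at [0.224, -0.475, 0.242] pointing down, gripper open.
Joint ranges: [-2.53, 2.53], [-0.77, 2.02], [0.04, 2.7], [-1, 4.14], [0.28, 2.66], [-3.11, 3.11]. Speed limits (rad/s): [2.57, 2.57, 3.14, 3.14, 3.14, 3.14].

### API

Orientations are given as a rotation vector (axis times angle).
In Python, from bench import get_state, imaging, job_done gives the robot as it stands. The module is installed in compiled form; this text tells all that it offers.
- The arm moves only by the tool move_arm, never from a script. Its argument "motion" is a list of rows, each an object with "claw": the opening in per cent of the stroke, from 0 (shut) to 100 (fully open); "translation": the shift along the tool's x, y, z in mm, a list of three; "twist": the turn about the tool's z in degrees. A call has 1 to 20 rows; each row is the pose to reach, as a shift and turn from the pose commanded when the call began, along the tool's axes at that moment; what a row does not reach only later rows make up. A row lasts 1/8 s, in which the tool goes at most 62.5 mm and 10.7 degrees, less where a joint would pass 70% of its speed; a pose out of reach is approached as far as the arm can. A call with a gripper value outside its range is refused whole. The fingers move at their own pace and stop on an object; the grip force is fixed at half the most. Time passes only in rows, so rows that repeat a pose let the fingers close. It gives the time, the measured TCP pose, the force and the opening at its end, in the units of the state.
- get_state(): the state, without advancing time (a new reading comes with each control period).
- imaging.read_camera(name): name is "scene" or "top" or "wrist"; returns a dict with "pixels" (400x640x3 uint8, blue, green, red), "z_map" (400x640 float32, m along the optical axis (not along the pixel's ray), 0 where there is no reading), "fov_y" (degrees; the focal length in pixels is half the picture's height over the tangent of half this angle, whatever the lens; pixels are square), "cx", "cy" (the principal point, pixels), "extrinsics" (4x4, takes a point from camera to world coordinates). Camera axes: x right, y down, z forward; pixel columns grow to the right and rows downward; lengths in m; the calibration is good to about 2 mm. The wrist camera is an equidistant fisheye: a pixel r from the principal point sees the ray r / f radians off the axis. A picture is of the moment at which its call begins.
- job_done(): hands the job in, once; it reports no verdict.
The state is a dict: "clock": time; "joint_pos": joint angles; "qd": joint speeds; "joint_torque": joint torques, N m; "tcp_pos": TCP position; "tcp_rot": TCP orientation; "force": force on the tool from outside, world axes, zero at the start; "moment": the same for the moment, N m; "grip_width": finger opening in m.
Only numpy, scipy, OpenCV 4.12 (cv2) and the standard library are available. Lean on these libraries where they do the work, as an engineer would, in place of code of your own. Each camera call takes 0.05 s, during which the arm holds its last target. There are 200 camera calls.

### The job

The warmed samples are finished and their jars stand on the bench in front of the five-place hotplate: turn the knob of the one plate with no beaker on it fully off, without touching the knobs of the plates still in use. Open the sample safe by its dial - clockwise to 4 o'clock, back anticlockwise past twelve to 11 o'clock, then clockwise to 2 o'clock, pausing on each number and not overrunning it - then raise the lid, stand all those jars (two to four of them, not the dropper bottle) upright inside, shut the lid and only then turn the dial straight back to twelve. Leave the beakers and everything else on the bench where they are; the lid must stay down whenever the dial is off its last number.

Things in the scene. Friction and masses are not known exactly. Their poses are not given: they have to be found in the camera images.
- hotplate: fixed five-place bench hotplate, white housing 220 x 390 mm, deck 70 mm high. Origin under its centre, x away from the robot, y left along the rows, z up. Far row: five round plates, 62 mm across, tops at 78 mm. Near row, on the deck: each plate's own knob, 72 mm from axis to axis. Plate i lies at x 45, knob i at x -68 mm, both at y = 144, 72, 0, -72, -144 mm for i = 1 to 5
- heat1 (a joint): angle (rad) of knob 1, the leftmost (+y), of the plate straight behind it. Black bar-grip knob: skirt 38 mm across, its top at 80 mm; bar 38 mm long, 13 mm thick, up to 110 mm above the bench (grip at about 100). White line on half the bar = pointer. 0 = off, at its stop, pointer straight at the plate (hotplate's +x); grows clockwise from above, to 2.7. Stays where left
- heat2 (a joint): angle (rad) of knob 2, the second from the left, of the plate straight behind it. Black bar-grip knob: skirt 38 mm across, its top at 80 mm; bar 38 mm long, 13 mm thick, up to 110 mm above the bench (grip at about 100). White line on half the bar = pointer. 0 = off, at its stop, pointer straight at the plate (hotplate's +x); grows clockwise from above, to 2.7. Stays where left
- heat3 (a joint): angle (rad) of knob 3, the middle, of the plate straight behind it. Black bar-grip knob: skirt 38 mm across, its top at 80 mm; bar 38 mm long, 13 mm thick, up to 110 mm above the bench (grip at about 100). White line on half the bar = pointer. 0 = off, at its stop, pointer straight at the plate (hotplate's +x); grows clockwise from above, to 2.7. Stays where left
- heat4 (a joint): angle (rad) of knob 4, the fourth from the left, of the plate straight behind it. Black bar-grip knob: skirt 38 mm across, its top at 80 mm; bar 38 mm long, 13 mm thick, up to 110 mm above the bench (grip at about 100). White line on half the bar = pointer. 0 = off, at its stop, pointer straight at the plate (hotplate's +x); grows clockwise from above, to 2.7. Stays where left
- heat5 (a joint): angle (rad) of knob 5, the rightmost (-y), of the plate straight behind it. Black bar-grip knob: skirt 38 mm across, its top at 80 mm; bar 38 mm long, 13 mm thick, up to 110 mm above the bench (grip at about 100). White line on half the bar = pointer. 0 = off, at its stop, pointer straight at the plate (hotplate's +x); grows clockwise from above, to 2.7. Stays where left
- pot1_mid (a point): centre (half-way up its wall) of a lidded steel beaker being warmed, 52 mm across, its knobbed lid 65 mm above its base, 250 g, standing on plate 1; not to be disturbed. Four of the five beakers are there; one is absent and its plate is bare
- pot2_mid (a point): centre (half-way up its wall) of a lidded steel beaker being warmed, 52 mm across, its knobbed lid 65 mm above its base, 250 g, standing on plate 2; not to be disturbed. Four of the five beakers are there; one is absent and its plate is bare
- pot3_mid (a point): centre (half-way up its wall) of a lidded steel beaker being warmed, 52 mm across, its knobbed lid 65 mm above its base, 250 g, standing on plate 3; not to be disturbed. Four of the five beakers are there; one is absent and its plate is bare
- pot4_mid (a point): centre (half-way up its wall) of a lidded steel beaker being warmed, 52 mm across, its knobbed lid 65 mm above its base, 250 g, standing on plate 4; not to be disturbed. Four of the five beakers are there; one is absent and its plate is bare
- pot5_mid (a point): centre (half-way up its wall) of a lidded steel beaker being warmed, 52 mm across, its knobbed lid 65 mm above its base, 250 g, standing on plate 5; not to be disturbed. Four of the five beakers are there; one is absent and its plate is bare
- safe: grey steel sample safe, fixed. Origin under its chamber's centre, x away from the robot, y left. Chamber 157 (x) x 232 (y) x 95 mm high outside; walls 6 mm; inside 145 x 220 mm, its rubber floor 14 mm above the bench. On the robot's side a lock case, 105 mm deep, same width and height, carries the dial. Lid hinge line along y at x 78, z 95 mm; lid 10 mm thick, over the chamber
- dial_grip (a point): on the axis of the combination dial (at x -131, y 0 mm of the safe), at the height to grip, 128 mm above the bench. Dark steel disc 60 mm across, 9 mm high, on it a bar grip 50 mm long, 14 mm thick, top 10 mm above this point, foot 21 mm below; one end of the bar has a white pointer line; around it a fixed ring of twelve hour marks
- dial (a joint): angle of the dial's pointer, rad: 0 = twelve o'clock, the longest mark, straight away from the robot (safe's +x); grows clockwise seen from above, 0.524 an hour: 4 o'clock = 2.094, 2 o'clock = 1.047, 11 o'clock = -0.524 when reached anticlockwise from twelve (it counts on through whole turns; no stops). Starts within 0.45 of twelve. Stays where left (0.05 N m)
- lid (a joint): angle of the safe's lid, rad: 0 = shut, 1.9 = fully open, leaning back past upright. Stiff hinge: it stays wherever it is left; moving it takes up to about 8 N at the knob
- lid_handle (a point): grip point of the lid's round pull knob: head 28 mm across, 16 mm high, centred here, on a thinner stem; 35 mm above the lid's top face, in the middle of its width, 30 mm behind its front edge (127 mm from the hinge line along the lid). As the lid opens the knob swings to the far side and points away from the robot
- jar1_mid (a point): centre (half-way up) of a cosmetic sample jar: straight-sided, 50 mm across, 62 mm high, with a screw cap, 80 to 170 g, standing upright on the bench in front of the hotplate. Two to four of the four jars are there; the others are absent
- jar2_mid (a point): centre (half-way up) of a cosmetic sample jar: straight-sided, 50 mm across, 62 mm high, with a screw cap, 80 to 170 g, standing upright on the bench in front of the hotplate. Two to four of the four jars are there; the others are absent
- jar3_mid (a point): centre (half-way up) of a cosmetic sample jar: straight-sided, 50 mm across, 62 mm high, with a screw cap, 80 to 170 g, standing upright on the bench in front of the hotplate. Two to four of the four jars are there; the others are absent
- jar4_mid (a point): centre (half-way up) of a cosmetic sample jar: straight-sided, 50 mm across, 62 mm high, with a screw cap, 80 to 170 g, standing upright on the bench in front of the hotplate. Two to four of the four jars are there; the others are absent
- dropper: amber dropper bottle, 32 mm across, 78 mm high, standing among the jars; not one of the samples; bystander, origin under its centre
- spatula: steel lab spatula lying flat, 180 mm long, 8 mm thick; bystander, origin under its centre
- beaker: empty glass beaker, 72 mm across, 85 mm high; bystander, origin under its centre

How it is judged:
By the outcome, as a careful person would: the job done as asked, in the order asked, and still so for the second after the job is handed in, with the robot touching nothing.
Of jar1, jar2, jar3, jar4 only 2 to 4 are there at a start; the rules pass over those that are not, and their reading is None.
Of pot1, pot2, pot3, pot4, pot5 only 4 to 4 are there at a start; the rules pass over those that are not, and their reading is None.
At some moment in a run one of jar1, jar2, jar3, jar4 may be knocked a few centimetres aside while the robot is not near it.
It also fails if it takes over 210 s, if anything falls off the work surface, if the arm or the gripper's body presses on something with over 40 N, if the wrist force passes 120 N, or if a joint passes its speed limit or range.

## Working session

There is one attempt and no reset: what is moved stays moved. The work goes in short steps, Python scripts to look and compute and a tool call to move; the robot and the scene stay as the last step left them, time stands still between calls to the robot, and variables do not carry over. Pictures are saved under pics/ and viewed, about 12 in all and at most 16, crops included, and the job is handed in when it is done.

Besides the shell and the picture viewer there is one more tool, called as name([rows], argument=value, ...), one row to a line, values as JSON. move_arm: Moves the arm, as the interface text tells. Its arguments: {"type":"object","properties":{"motion":{"type":"array"}},"required":["motion"]}

```bash
mkdir -p pics; cat > h.py <<'E'
import numpy as np, cv2
from bench import get_state, imaging, job_done
from scipy.spatial.transform import Rotation as R
def cam(n):
    c=imaging.read_camera(n); c['f']=200/np.tan(np.radians(c['fov_y'])/2); c['n']=n; return c
def ray(c,u,v):
    x=(np.atleast_1d(u)-c['cx'])/c['f']; y=(np.atleast_1d(v)-c['cy'])/c['f']
    if c['n']=='wrist':
        r=np.hypot(x,y)+1e-9; d=np.stack([x/r*np.sin(r),y/r*np.sin(r),np.cos(r)],-1)
    else: d=np.stack([x,y,np.ones_like(x)],-1)
    return d@c['extrinsics'][:3,:3].T
def onz(c,u,v,z):
    d=ray(c,u,v); o=c['extrinsics'][:3,3]; return o+d*((z-o[2])/d[:,2])[:,None]
def cloud(c):
    v,u=np.mgrid[:400,:640]; z=c['z_map']
    d=ray(c,u.ravel()*1.,v.ravel()*1.)
    cz=d@c['extrinsics'][:3,2]
    return (c['extrinsics'][:3,3]+d*(z.ravel()/cz)[:,None]).reshape(400,640,3)
def px(c,P):
    P=np.atleast_2d(P); q=(P-c['extrinsics'][:3,3])@c['extrinsics'][:3,:3]
    if c['n']=='wrist':
        r=np.hypot(q[:,0],q[:,1]); t=np.arctan2(r,q[:,2]); s=t/(r+1e-9)*c['f']
        return np.stack([c['cx']+q[:,0]*s,c['cy']+q[:,1]*s],-1)
    return np.stack([c['cx']+c['f']*q[:,0]/q[:,2],c['cy']+c['f']*q[:,1]/q[:,2]],-1)
E
python3 - <<'E'
from h import *
for n in ['scene','top','wrist']:
    c=cam(n); cv2.imwrite(f'pics/a_{n}.png',c['pixels']); print(n,c['fov_y'],c['cx'],c['cy'],c['extrinsics'].round(3).tolist())
s=get_state();print(s)
E
```

```text
scene 46.69772821288774 314.2788508928255 199.8487442330098 [[0.801, 0.337, -0.495, 1.072], [0.599, -0.463, 0.654, -0.851], [-0.009, -0.82, -0.572, 0.753], [0.0, 0.0, 0.0, 1.0]]
top 43.936454449853635 318.7364241462577 192.83919862535114 [[0.01, -0.987, 0.162, 0.296], [-1.0, -0.009, 0.008, -0.112], [-0.007, -0.162, -0.987, 1.482], [0.0, 0.0, 0.0, 1.0]]
wrist 65.70646984690485 320.5223434313203 198.61712852463003 [[0.425, -0.86, -0.282, 0.296], [-0.905, -0.404, -0.132, -0.441], [-0.0, 0.312, -0.95, 0.374], [0.0, 0.0, 0.0, 1.0]]
{'clock': 0.15, 'joint_pos': array([-1.27697705e+00,  3.42563778e-01,  1.52478954e+00,  2.24306448e-05,
        1.27544928e+00, -1.46017352e-01]), 'qd': array([-1.05501339e-03, -2.56278729e-03, -2.32189187e-03, -7.44308420e-05,
       -4.32422313e-05, -7.39836023e-04]), 'joint_torque': array([ 3.76609059e-04, -4.33907247e+01, -2.46147591e+01, -1.58783300e-04,
        5.76483988e-03,  8.64754838e-06]), 'tcp_pos': array([ 0.22347127, -0.47473462,  0.24178786]), 'tcp_rot': array([-3.06475137e+00, -6.85064544e-01,  1.06674769e-04]), 'force': array([-0.35868133, -0.45311504, -0.5571179 ]), 'moment': array([-0.01479792,  0.01621491,  0.03564287]), 'grip_width': 0.0854518598364095}
```

View pics/a_top.png

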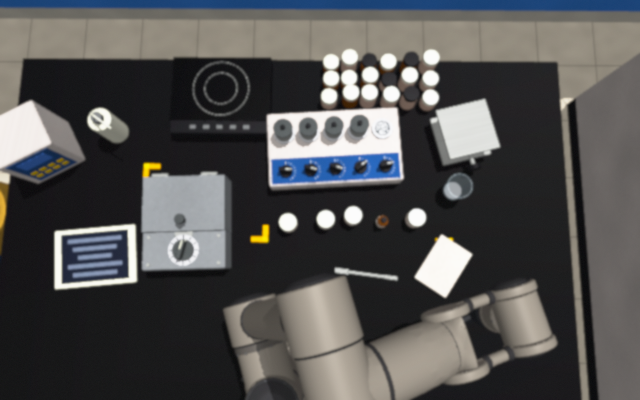

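View pics/a_scene.png

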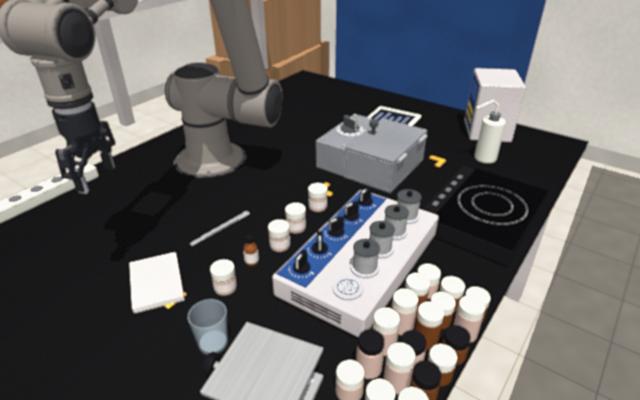

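Top view: plate 5 is bare (381,129), so knob 5 (388,166) is the target. Four jars stand at (288,222), (326,219), (353,215) and (416,218), with the dropper at (382,221). The safe is at (187,220), its dial at (183,250) and its knob at (180,219).

```bash
python3 - <<'E'
from h import *
c=cam('top'); im=c['pixels']; P=cloud(c)
hsv=cv2.cvtColor(im,cv2.COLOR_BGR2HSV)
# jars
m=cv2.inRange(hsv,(0,0,150),(180,90,255)); m[:, :270]=0; m[:,440:]=0; m[:200]=0;m[236:]=0
n,l,st,ce=cv2.connectedComponentsWithStats(m)
for i in range(1,n):
    if st[i,4]>40: print('jar',ce[i].round(1),st[i],onz(c,*ce[i],.062).round(4), P[l==i][:,2].max().round(3))
# hotplate: points with height 0.06-.08 region
def rect(mask,z,nm):
    mask=cv2.morphologyEx(mask.astype(np.uint8),cv2.MORPH_OPEN,np.ones((3,3)))
    cs,_=cv2.findContours(mask,cv2.RETR_EXTERNAL,cv2.CHAIN_APPROX_NONE); k=max(cs,key=cv2.contourArea)[:,0].astype(float)
    W=onz(c,k[:,0],k[:,1],z)[:,:2]
    r=cv2.minAreaRect((W*1000).astype(np.float32)); print(nm,r, cv2.boxPoints(r).round(0).tolist())
reg=np.zeros((400,640),bool); reg[95:195,258:410]=1
mm=reg&(P[...,2]>.055)&(P[...,2]<.16); rect(mm,.07,'hot')
b=cv2.inRange(hsv,(100,120,60),(130,255,255)); b[:,:258]=0;b[:,410:]=0;b[:140]=0;b[200:]=0; rect(b>0,.07,'blue')
reg[:]=0; reg[165:285,130:240]=1
rect(reg&(P[...,2]>.05)&(P[...,2]<.2),.1,'safe')
ys=[(280,129),(308,128),(334,127),(359,125),(381,129),(286,170),(312,169),(337,167),(362,166),(388,164),(183,250),(180,219),(187,205),(187,262),(200,190)]
for u,v in ys: print(u,v,P[v,u].round(3))
t=np.hstack([cv2.resize(im[145:190,265:405],None,fx=5.5,fy=5.5,interpolation=3)]); cv2.imwrite('pics/b1.png',t)
cv2.imwrite('pics/b2.png',cv2.resize(im[165:280,130:240],None,fx=5,fy=5,interpolation=3))
E
```

```text
jar [352.8 214.7] [344 206  19  19 266] [[ 0.4653 -0.1986  0.062 ]] 1.482
jar [416.5 217.1] [408 208  18  19 269] [[ 0.4602 -0.3817  0.062 ]] 1.482
jar [325.4 218.6] [317 210  18  18 265] [[ 0.4532 -0.1197  0.062 ]] 0.071
jar [287.5 221.8] [279 213  18  19 268] [[ 0.4431 -0.0109  0.062 ]] 1.482
hot ((665.0401611328125, -140.98544311523438), (221.07159423828125, 390.3593444824219), 3.776287317276001) [[542.0, 46.0], [568.0, -343.0], [788.0, -328.0], [762.0, 61.0]]
blue ((600.3482055664062, -147.7142333984375), (69.23267364501953, 366.19598388671875), 3.7630615234375) [[554.0, 33.0], [578.0, -333.0], [647.0, -328.0], [623.0, 37.0]]
safe ((442.21771240234375, 276.72625732421875), (272.1384582519531, 241.14720153808594), 2.25398588180542) [[302.0, 392.0], [311.0, 151.0], [583.0, 162.0], [573.0, 403.0]]
280 129 [0.697 0.01  0.135]
308 128 [ 0.701 -0.068  0.135]
334 127 [ 0.703 -0.141  0.139]
359 125 [ 0.71  -0.212  0.138]
381 129 [ 0.717 -0.281  0.077]
286 170 [ 0.586 -0.007  0.105]
312 169 [ 0.589 -0.08   0.108]
337 167 [ 0.595 -0.151  0.111]
362 166 [ 0.599 -0.222  0.107]
388 164 [ 0.605 -0.295  0.11 ]
183 250 [0.357 0.269 0.122]
180 219 [0.439 0.275 0.147]
187 205 [0.483 0.269 0.107]
187 262 [0.325 0.263 0.097]
200 190 [0.526 0.234 0.108]
```

View pics/b1.png

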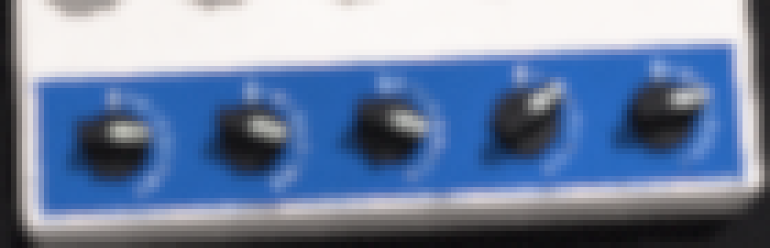

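View pics/b2.png

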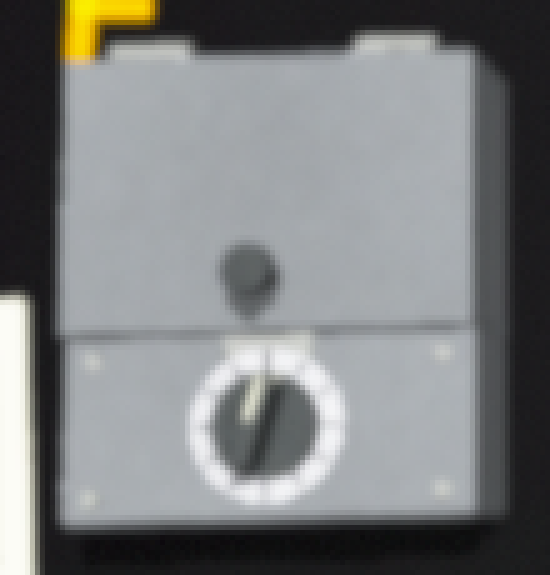

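Knob 5's pointer is at about +80° clockwise, and the dial pointer is close to twelve with the bar tilted slightly. I'll hover over knob 5 and refine with the wrist camera.

move_arm([
  {"claw": 60,"translation": [426,-5,-20],"twist": 101},
  {"claw": 60,"translation": [426,-5,-20],"twist": 101},
  {"claw": 60,"translation": [426,-5,-20],"twist": 101},
  {"claw": 60,"translation": [426,-5,-20],"twist": 101},
  {"claw": 60,"translation": [426,-5,-20],"twist": 101},
  {"claw": 60,"translation": [426,-5,-20],"twist": 101},
  {"claw": 60,"translation": [426,-5,-20],"twist": 101},
  {"claw": 60,"translation": [426,-5,-20],"twist": 101},
  {"claw": 60,"translation": [426,-5,-20],"twist": 101},
  {"claw": 60,"translation": [426,-5,-20],"twist": 101},
  {"claw": 60,"translation": [426,-5,-20],"twist": 101},
  {"claw": 60,"translation": [426,-5,-20],"twist": 101},
])

```text
clock: 1.7
tcp_pos: [0.6068, -0.2892, 0.2621]
tcp_rot: [2.482, -1.926, -0.0]
force: [0.1, 0.9, 0.8]
grip_width: 0.0516
```

```bash
cat >> h.py <<'E'
def pose():
    s=get_state(); M=R.from_rotvec(s['tcp_rot']).as_matrix(); return s['tcp_pos'],M,np.degrees(np.arctan2(M[1,0],M[0,0])),s
def go(x,y,z,yaw):
    p,M,y0,s=pose(); t=M.T@(np.array([x,y,z])-p)
    print('at',p.round(4),'yaw',round(y0,1),'-> translation',(t*1000).round(1),'twist',round((y0-yaw+180)%360-180,1),'t',round(s['clock'],2))
def shot(c,name,box=None,f=1,marks=()):
    im=c['pixels'].copy()
    for q in marks:
        a=px(c,q)[0]; cv2.drawMarker(im,tuple(int(round(k)) for k in a),(0,0,255),cv2.MARKER_CROSS,7,1)
    if box: im=im[box[1]:box[3],box[0]:box[2]]
    cv2.imwrite(f'pics/{name}.png',cv2.resize(im,None,fx=f,fy=f,interpolation=cv2.INTER_CUBIC))
def white(c,x,y,z,r,vmin=130,smax=80):
    # centroid/axis of bright pixels near (x,y) on plane z
    P=np.stack(np.meshgrid(np.arange(640.),np.arange(400.)),-1).reshape(-1,2)
    W=onz(c,P[:,0],P[:,1],z)[:,:2]; h=cv2.cvtColor(c['pixels'],cv2.COLOR_BGR2HSV).reshape(-1,3)
    k=(np.hypot(*(W-[x,y]).T)<r)&(h[:,2]>vmin)&(h[:,1]<smax); return W[k]
E
python3 - <<'E'
from h import *
p,M,y,s=pose(); print(p,y,s['joint_pos'].round(2),s['clock'])
c=cam('wrist'); 
k=np.array([.6067,-.2892,.11])
w=white(c,k[0],k[1],.11,.021); print(len(w),w.mean(0) if len(w) else 0)
if len(w)>5:
    vv=np.linalg.svd(w-w.mean(0))[2][0]; print(np.degrees(np.arctan2(vv[1],vv[0])),np.ptp((w-w.mean(0))@vv))
shot(c,'c1',None,1.2,[k,k+[.0,-.019,0]])
E
```

```text
[ 0.60678833 -0.28920084  0.26214027] -75.63297184889306 [-0.56  0.62  1.02 -0.    1.5   2.33] 1.7
69 [ 0.61257877 -0.30057165]
100.51511627450193 0.016661671185006846
```

View pics/c1.png

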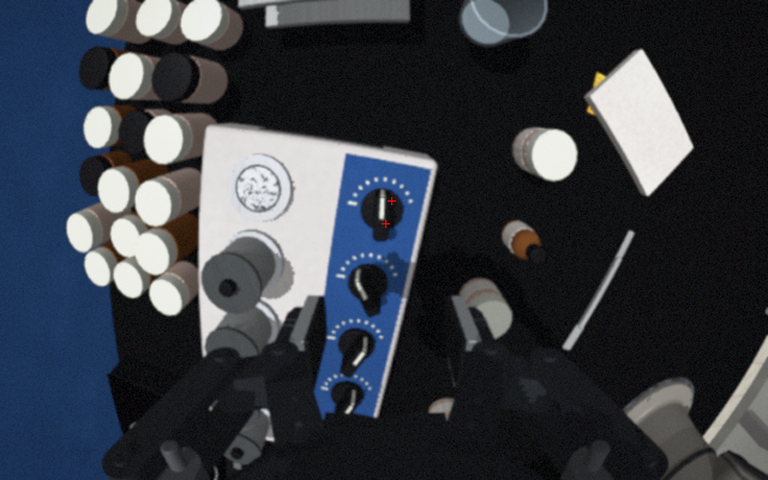

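Plate 5 is bare. Knob 5 is at (382,212) with its line pointing up in the picture. The wrist projection sits about 4 mm from the top-view estimate, so I'll compare all three cameras.

```bash
python3 - <<'E'
from h import *
th=np.radians(3.77)
c3={n:cam(n) for n in ['top','scene','wrist']}
for n,c in c3.items():
    for i,yy in enumerate([144,72,0,-72,-144]):
        kx=.665+(-.068*np.cos(th)-yy/1e3*np.sin(th)); ky=-.141+(-.068*np.sin(th)+yy/1e3*np.cos(th))
        w=white(c,kx+.003,ky-.002,.11,.02,110 if n!='wrist' else 130,90)
        if len(w)>4:
            v=np.linalg.svd(w-w.mean(0))[2][0]; v=v*(1 if v@(w.mean(0)-[kx,ky])>0 else -1)
            print(n,i+1,len(w),w.mean(0).round(4),'axis est',(w.mean(0)-.0095*v).round(4),'pred',round(kx,4),round(ky,4),'ang',np.degrees(np.arctan2(v[1],v[0])).round(1))
# hotplate front edges in wrist: blue strip
c=c3['wrist'];hsv=cv2.cvtColor(c['pixels'],cv2.COLOR_BGR2HSV)
for n in ['top','wrist','scene']:
    c=c3[n]; W=white(c,.717,-.281,.078,.06); 
    hsv=cv2.cvtColor(c['pixels'],cv2.COLOR_BGR2HSV); b=cv2.inRange(hsv,(100,120,60),(130,255,255))
    v,u=np.nonzero(b); Q=onz(c,u*1.,v*1.,.07)[:,:2]; Q=Q[(np.hypot(*(Q-[.607,-.289]).T)<.09)]
    q=(Q-[.665,-.141])@np.array([[np.cos(th),-np.sin(th)],[np.sin(th),np.cos(th)]])
    print(n,'blue local x range',np.percentile(q[:,0],[1,99]).round(4),'y min',np.percentile(q[:,1],[1]).round(4))
E
```

```text
top 1 27 [ 0.5908 -0.0117] axis est [ 0.5971 -0.0046] pred 0.5877 -0.0018 ang -131.5
top 2 27 [ 0.5932 -0.0842] axis est [ 0.5976 -0.0758] pred 0.5924 -0.0736 ang -117.7
top 3 25 [ 0.5961 -0.157 ] axis est [ 0.599 -0.148] pred 0.5971 -0.1455 ang -107.3
top 4 152 [ 0.6049 -0.2195] axis est [ 0.5954 -0.2197] pred 0.6019 -0.2173 ang 1.5
top 5 55 [ 0.6027 -0.2911] axis est [ 0.5985 -0.2826] pred 0.6066 -0.2892 ang -63.9
scene 1 23 [ 0.5884 -0.015 ] axis est [ 0.5888 -0.0055] pred 0.5877 -0.0018 ang -92.7
scene 2 36 [ 0.5901 -0.0798] axis est [ 0.5874 -0.0707] pred 0.5924 -0.0736 ang -73.3
scene 3 36 [ 0.5948 -0.1513] axis est [ 0.592  -0.1422] pred 0.5971 -0.1455 ang -73.1
scene 4 35 [ 0.6031 -0.2211] axis est [ 0.6057 -0.212 ] pred 0.6019 -0.2173 ang -105.8
scene 5 50 [ 0.6065 -0.2978] axis est [ 0.6011 -0.29  ] pred 0.6066 -0.2892 ang -55.2
wrist 2 22 [ 0.5937 -0.0871] axis est [ 0.5964 -0.078 ] pred 0.5924 -0.0736 ang -106.9
wrist 3 64 [ 0.5976 -0.1509] axis est [ 0.5972 -0.1415] pred 0.5971 -0.1455 ang -87.6
wrist 4 35 [ 0.6133 -0.2288] axis est [ 0.6074 -0.2213] pred 0.6019 -0.2173 ang -52.2
wrist 5 75 [ 0.6127 -0.3011] axis est [ 0.6109 -0.2918] pred 0.6066 -0.2892 ang -78.6
top blue local x range [-0.0867 -0.0308] y min [-0.1834]
wrist blue local x range [-0.0984 -0.0258] y min [-0.1876]
scene blue local x range [-0.098  -0.0284] y min [-0.1847]
```

move_arm([
  {"claw": 45,"translation": [1,-2,60],"twist": 3},
  {"claw": 45,"translation": [1,-2,110],"twist": 3},
  {"claw": 45,"translation": [1,-2,145],"twist": 3},
  {"claw": 45,"translation": [1,-2,166],"twist": 3},
  {"claw": 45,"translation": [1,-2,166],"twist": 3},
  {"claw": 25,"translation": [1,-2,166],"twist": 3},
  {"claw": 25,"translation": [1,-2,166],"twist": 3},
  {"claw": 18,"translation": [1,-2,166],"twist": 3},
  {"claw": 18,"translation": [1,-2,166],"twist": 3},
  {"claw": 18,"translation": [1,-2,166],"twist": 3},
])

```text
clock: 3.15
tcp_pos: [0.6091, -0.2897, 0.0965]
tcp_rot: [2.428, -1.994, 0.0]
force: [-0.4, -0.8, -0.4]
grip_width: 0.0153
```

```bash
python3 - <<'E'
from h import *
p,M,y,s=pose(); print(p,y,s['force'],s['moment'],s['grip_width'])
c=cam('wrist'); shot(c,'d1',(200,180,440,400),2.5)
E
```

```text
[ 0.60909969 -0.28966678  0.09647664] -78.79612995179805 [-0.36165744 -0.77186278 -0.37515048] [0.03701924 0.03845765 0.01839279] 0.015275225347327562
```

View pics/d1.png

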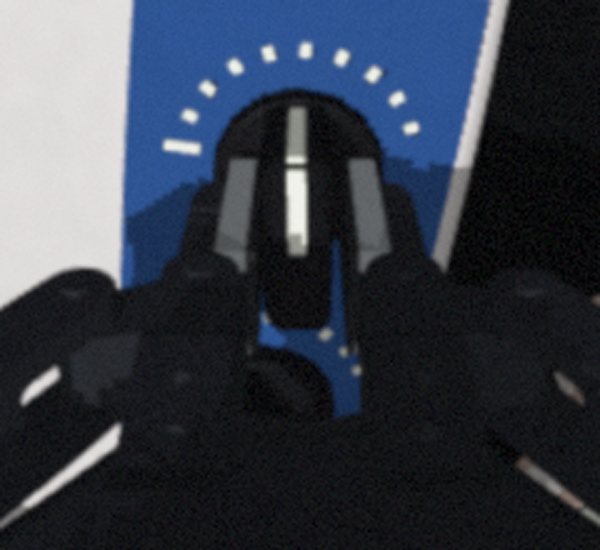

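The bar is centred between the fingers at (297,200), the pointer is in line with them, and the force is near zero. I'll grip and turn it anticlockwise to the stop.

move_arm([
  {"claw": 8,"translation": [0,0,0],"twist": 0},
  {"claw": 8,"translation": [0,0,0],"twist": 0},
  {"claw": 8,"translation": [0,0,0],"twist": 0},
  {"claw": 8,"translation": [0,0,0],"twist": -6},
  {"claw": 8,"translation": [0,0,0],"twist": -13},
  {"claw": 8,"translation": [0,0,0],"twist": -20},
  {"claw": 8,"translation": [0,0,0],"twist": -27},
  {"claw": 8,"translation": [0,0,0],"twist": -34},
  {"claw": 8,"translation": [0,0,0],"twist": -41},
  {"claw": 8,"translation": [0,0,0],"twist": -48},
  {"claw": 8,"translation": [0,0,0],"twist": -55},
  {"claw": 8,"translation": [0,0,0],"twist": -62},
  {"claw": 8,"translation": [0,0,0],"twist": -69},
  {"claw": 8,"translation": [0,0,0],"twist": -75},
  {"claw": 8,"translation": [0,0,0],"twist": -80},
  {"claw": 8,"translation": [0,0,0],"twist": -80},
])

```text
clock: 5.2
tcp_pos: [0.6088, -0.2911, 0.0967]
tcp_rot: [3.139, 0.031, 0.0]
force: [-0.5, -5.3, 1.8]
grip_width: 0.0116
```

```bash
python3 - <<'E'
from h import *
p,M,y,s=pose(); print(p,y,s['force'],s['moment'],s['grip_width'])
E
```

```text
[ 0.60878034 -0.29108315  0.09666622] 1.1324991238152236 [-0.50907431 -5.34520363  1.84848798] [-0.96577132 -0.01202722 -0.03042391] 0.011641668897432136
```

move_arm([
  {"claw": 8,"translation": [0,0,0],"twist": -2},
  {"claw": 8,"translation": [0,0,0],"twist": -4},
  {"claw": 8,"translation": [0,0,0],"twist": -5},
  {"claw": 8,"translation": [0,0,0],"twist": -5},
])

```text
clock: 5.7
tcp_pos: [0.6088, -0.2911, 0.0967]
tcp_rot: [3.136, 0.162, 0.001]
force: [-0.5, -5.1, 0.6]
grip_width: 0.0117
```

```bash
python3 - <<'E'
from h import *
p,M,y,s=pose(); print(p,y,s['force'],s['moment'],s['grip_width'])
E
```

```text
[ 0.60879912 -0.29108812  0.09666476] 5.914443876763378 [-0.518216   -5.11240627  0.63261524] [-0.99383352 -0.10368391 -1.31942585] 0.011736719937661582
```

Against the stop: the z moment is −1.3 N m at yaw 5.9°, with the hotplate yaw at 3.8°. I'll release and go over the dial.

move_arm([
  {"claw": 32,"translation": [0,0,0],"twist": -2},
  {"claw": 32,"translation": [0,0,0],"twist": 0},
  {"claw": 32,"translation": [0,0,0],"twist": 0},
  {"claw": 32,"translation": [0,0,-60],"twist": 0},
  {"claw": 32,"translation": [0,0,-120],"twist": 0},
  {"claw": 50,"translation": [0,0,-170],"twist": 0},
  {"claw": 50,"translation": [-198,-583,-170],"twist": -161},
  {"claw": 50,"translation": [-198,-583,-170],"twist": -161},
  {"claw": 50,"translation": [-198,-583,-170],"twist": -161},
  {"claw": 50,"translation": [-198,-583,-170],"twist": -161},
  {"claw": 50,"translation": [-198,-583,-170],"twist": -161},
  {"claw": 50,"translation": [-198,-583,-170],"twist": -161},
  {"claw": 50,"translation": [-198,-583,-170],"twist": -161},
  {"claw": 50,"translation": [-198,-583,-170],"twist": -161},
  {"claw": 50,"translation": [-198,-583,-170],"twist": -161},
  {"claw": 50,"translation": [-198,-583,-170],"twist": -161},
  {"claw": 50,"translation": [-198,-583,-170],"twist": -161},
  {"claw": 50,"translation": [-198,-583,-170],"twist": -161},
  {"claw": 50,"translation": [-198,-583,-170],"twist": -161},
  {"claw": 50,"translation": [-198,-583,-170],"twist": -161},
])

```text
clock: 8.2
tcp_pos: [0.3489, 0.2687, 0.2663]
tcp_rot: [-0.627, -3.078, 0.0]
force: [0.1, -0.4, 0.9]
grip_width: 0.0429
```

```bash
python3 - <<'E'
from h import *
p,M,y,s=pose(); print(p,y,s['joint_pos'].round(2),s['clock'])
c=cam('wrist'); s=cam('scene')
t=cam('top'); 
# safe lid/case top rectangle by cloud in top view
P=cloud(t); reg=np.zeros((400,640),bool); reg[165:285,130:240]=1
W=cloud(c)
k=(W[...,2]>.085)&(W[...,2]<.112)&(np.hypot(W[...,0]-.44,W[...,1]-.27)<.22)
r=cv2.minAreaRect((W[k][:,:2]*1000).astype(np.float32)); print('wrist safe',r,cv2.boxPoints(r).round(0).tolist(),k.sum())
k=reg&(P[...,2]>.09)&(P[...,2]<.115)
r=cv2.minAreaRect((P[k][:,:2]*1000).astype(np.float32)); print('top safe',r)
a=c['pixels']; b=cv2.resize(s['pixels'][170:300,260:450],(640,438),interpolation=3)
cv2.imwrite('pics/e1.png',a); cv2.imwrite('pics/e2.png',b)
E
```

```text
[0.34887609 0.2687273  0.2663015 ] 156.97120294559204 [ 0.48  0.17  1.7  -0.    1.28 -0.69] 8.2
wrist safe ((439.0499572753906, 278.4395751953125), (262.13287353515625, 232.64427185058594), 2.0822548866271973) [[304.0, 390.0], [312.0, 157.0], [574.0, 167.0], [566.0, 399.0]] 35388
top safe ((443.0576477050781, 279.93341064453125), (271.5150451660156, 234.7124786376953), 1.8844990730285645)
```

View pics/e1.png

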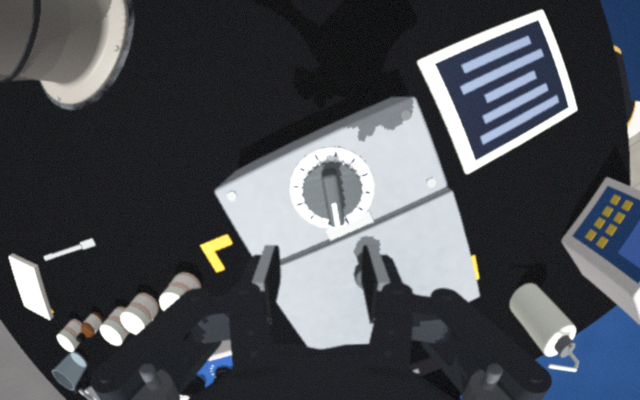

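View pics/e2.png

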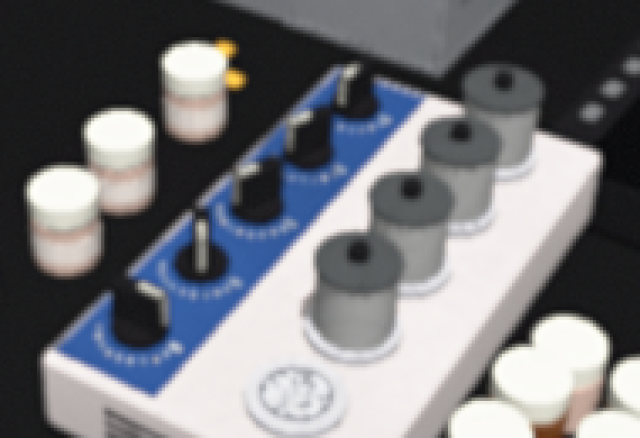

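Knob 5 now points at its plate, and the other knobs look unchanged. In the wrist view the dial is at (332,187) with its pointer at (337,213), near twelve. Next I'll measure the dial's centre and pointer.

```bash
python3 - <<'E'
from h import *
c=cam('wrist'); g=c['pixels']; h=cv2.cvtColor(g,cv2.COLOR_BGR2HSV)
m=cv2.inRange(h,(0,0,215),(180,40,255)); m[:, :270]=0; m[:,400:]=0; m[:130]=0; m[250:]=0
cs,_=cv2.findContours(m,cv2.RETR_EXTERNAL,cv2.CHAIN_APPROX_NONE); k=np.vstack([x for x in cs if len(x)>15])
k=cv2.convexHull(k)[:,0].astype(float); W=onz(c,k[:,0],k[:,1],.096)[:,:2]; print('ring hull',(W.min(0)+W.max(0))/2,np.ptp(W,axis=0))
# radius fit on far side from the twelve-plate (robot side)
A=np.c_[2*W,np.ones(len(W))]; sel=W[:,0]<np.median(W[:,0])+.02
q=np.linalg.lstsq(A[sel],(W[sel]**2).sum(1),rcond=None)[0]; print('circle',q[:2],np.sqrt(q[2]+q[0]**2+q[1]**2))
for z in (.138,.116,.107):
    w=white(c,.366,.273,z,.028,190,60); 
    v=np.linalg.svd(w-w.mean(0))[2][0]; print(z,len(w),w.mean(0),'dir',np.degrees(np.arctan2(v[1],v[0])),np.ptp((w-w.mean(0))@v))
P=cloud(c); s=(P[...,2]>.12)&(P[...,2]<.145)&(np.hypot(P[...,0]-.362,P[...,1]-.275)<.045)
w=P[s][:,:2]; r=cv2.minAreaRect((w*1000).astype(np.float32)); print('bar',r,s.sum(),w.mean(0),P[s][:,2].max())
s=(P[...,2]>.117+.012)&(P[...,2]<.16)&(np.hypot(P[...,0]-.44,P[...,1]-.279)<.03); print('lidknob',P[s].mean(0),s.sum())
cv2.imwrite('pics/f1.png',cv2.resize(g[130:270,260:410],None,fx=4,fy=4,interpolation=3))
E
```

```text
ring hull [0.38364646 0.27465058] [0.14651127 0.17154031]
circle [0.47692424 0.27387602] 0.16842544163549936
0.138 1111 [0.3772574  0.26879262] dir -109.05925935588934 0.055820120720724405
0.116 453 [0.38038004 0.26709075] dir -108.22359821737301 0.055644359183729855
0.107 261 [0.38215457 0.26579319] dir -110.98288756066721 0.0547243432986551
bar ((360.72332763671875, 275.4150695800781), (14.824504852294922, 50.05448913574219), 77.39958953857422) 884 [0.35806749 0.2759747 ] 0.14099636733279525
lidknob [0.43602102 0.26972698 0.14493655] 123
```

View pics/f1.png

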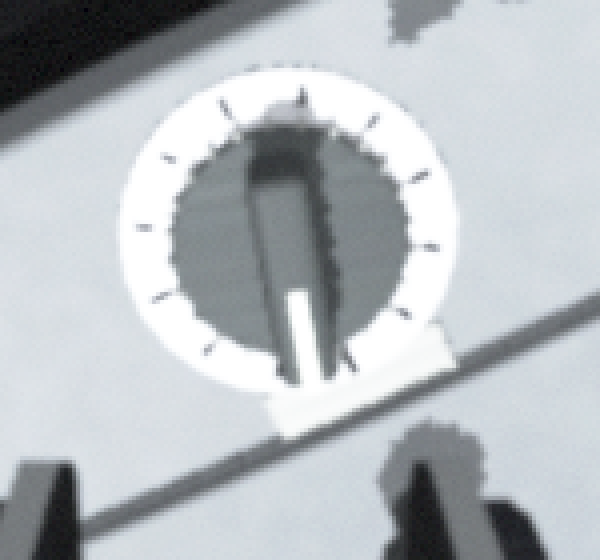

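The bar's centre from the wrist is (0.3607, 0.2754), sized 50×14.8 mm, which agrees with the safe rectangle (yaw 2.1°). The dial is at about +14.7°. I'll descend and close gently.

move_arm([
  {"claw": 45,"translation": [-9,12,50],"twist": -10},
  {"claw": 45,"translation": [-9,12,100],"twist": -10.4},
  {"claw": 45,"translation": [-9,12,130],"twist": -10.4},
  {"claw": 45,"translation": [-9,12,144],"twist": -10.4},
  {"claw": 25,"translation": [-9,12,144],"twist": -10.4},
  {"claw": 25,"translation": [-9,12,144],"twist": -10.4},
  {"claw": 20,"translation": [-9,12,144],"twist": -10.4},
  {"claw": 20,"translation": [-9,12,144],"twist": -10.4},
  {"claw": 8,"translation": [-9,12,144],"twist": -10.4},
  {"claw": 8,"translation": [-9,12,144],"twist": -10.4},
  {"claw": 8,"translation": [-9,12,144],"twist": -10.4},
])

```text
clock: 9.78
tcp_pos: [0.3624, 0.2756, 0.123]
tcp_rot: [0.356, 3.121, -0.001]
force: [-0.7, -3.0, 5.6]
grip_width: 0.0128
```

```bash
python3 - <<'E'
from h import *
p,M,y,s=pose(); print(p,y,s['joint_pos'].round(2),s['force'],s['moment'],s['grip_width'],s['clock'])
E
```

```text
[0.36242203 0.2755948  0.12296038] 167.00000259228003 [ 0.48  0.36  1.88 -0.    0.91 -0.86] [-0.68558004 -3.04076773  5.56510712] [-0.51726693  0.15839732  0.03027813] 0.01280856672132308 9.775
```

move_arm([
  {"claw": 8,"translation": [0,0,0],"twist": 8},
  {"claw": 8,"translation": [0,0,0],"twist": 17},
  {"claw": 8,"translation": [0,0,0],"twist": 26},
  {"claw": 8,"translation": [0,0,0],"twist": 35},
  {"claw": 8,"translation": [0,0,0],"twist": 44},
  {"claw": 8,"translation": [0,0,0],"twist": 53},
  {"claw": 8,"translation": [0,0,0],"twist": 62},
  {"claw": 8,"translation": [0,0,0],"twist": 71},
  {"claw": 8,"translation": [0,0,0],"twist": 80},
  {"claw": 8,"translation": [0,0,0],"twist": 88},
  {"claw": 8,"translation": [0,0,0],"twist": 95},
  {"claw": 8,"translation": [0,0,0],"twist": 100},
  {"claw": 8,"translation": [0,0,0],"twist": 103},
  {"claw": 8,"translation": [0,0,0],"twist": 104},
  {"claw": 8,"translation": [0,0,0],"twist": 104},
  {"claw": 8,"translation": [0,0,0],"twist": 104},
])

```text
clock: 11.78
tcp_pos: [0.3604, 0.2746, 0.1229]
tcp_rot: [2.678, 1.641, -0.007]
force: [-6.7, -8.0, 13.5]
grip_width: 0.0129
```

```bash
python3 - <<'E'
from h import *
p,M,y,s=pose(); print(p,y,'dial',182.1-y%360,s['joint_pos'].round(2),s['force'],s['moment'],s['grip_width'],s['clock'])
c=cam('wrist'); shot(c,'g1',(200,150,440,400),2.3)
E
```

```text
[0.36043308 0.27462698 0.12293128] 63.01390630152549 dial 119.08609369847451 [ 0.48  0.36  1.88 -0.    0.91  0.95] [-6.71526736 -7.95071004 13.54388208] [-1.22664504  1.14035874  0.01294477] 0.01294397720647833 11.775
```

View pics/g1.png

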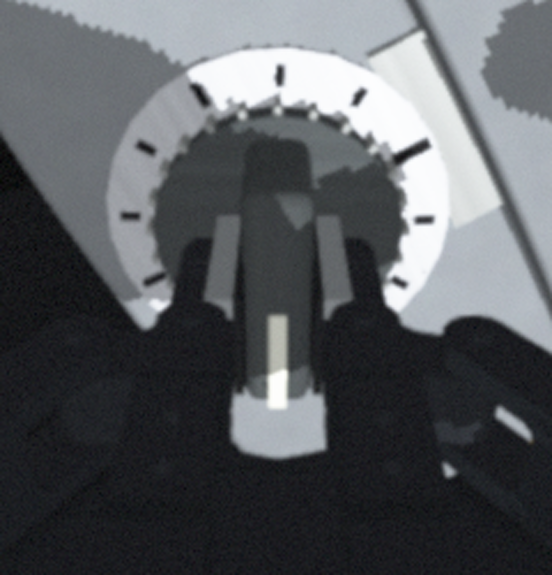

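The pointer is at 4 o'clock: the bar's opposite end is on the 10 mark at (279,75). I'll hold there, then turn anticlockwise towards 11.

move_arm([
  {"claw": 8,"translation": [0,0,0],"twist": 0.9},
  {"claw": 8,"translation": [0,0,0],"twist": 0.9},
  {"claw": 8,"translation": [0,0,0],"twist": 0.9},
  {"claw": 8,"translation": [0,0,0],"twist": 0.9},
  {"claw": 8,"translation": [0,0,0],"twist": 0.9},
  {"claw": 8,"translation": [0,0,0],"twist": -8},
  {"claw": 8,"translation": [0,0,0],"twist": -18},
  {"claw": 8,"translation": [0,0,0],"twist": -28},
  {"claw": 8,"translation": [0,0,0],"twist": -38},
  {"claw": 8,"translation": [0,0,0],"twist": -48},
  {"claw": 8,"translation": [0,0,0],"twist": -58},
  {"claw": 8,"translation": [0,0,0],"twist": -68},
  {"claw": 8,"translation": [0,0,0],"twist": -78},
  {"claw": 8,"translation": [0,0,0],"twist": -88},
  {"claw": 8,"translation": [0,0,0],"twist": -98},
  {"claw": 8,"translation": [0,0,0],"twist": -108},
  {"claw": 8,"translation": [0,0,0],"twist": -116},
  {"claw": 8,"translation": [0,0,0],"twist": -123},
  {"claw": 8,"translation": [0,0,0],"twist": -130},
  {"claw": 8,"translation": [0,0,0],"twist": -130},
])

```text
clock: 14.32
tcp_pos: [0.3624, 0.2762, 0.123]
tcp_rot: [-0.356, 3.121, 0.001]
force: [-2.3, -0.2, 5.9]
grip_width: 0.0128
```

```bash
python3 - <<'E'
from h import *
p,M,y,s=pose(); print(p,y,'dial',182.1-y%360,s['joint_pos'].round(2),s['force'],s['moment'],s['grip_width'],s['clock'])
E
```

```text
[0.36239465 0.27622332 0.12296837] -166.99810157893322 dial -10.90189842106679 [ 0.48  0.36  1.87  0.    0.9  -1.32] [-2.29063123 -0.19372983  5.93048067] [0.02079746 0.35204205 0.00878733] 0.012776208569624936 14.325
```

move_arm([
  {"claw": 8,"translation": [0,0,0],"twist": -8},
  {"claw": 8,"translation": [0,0,0],"twist": -15},
  {"claw": 8,"translation": [0,0,0],"twist": -19},
  {"claw": 8,"translation": [0,0,0],"twist": -19},
  {"claw": 8,"translation": [0,0,0],"twist": -19},
  {"claw": 8,"translation": [0,0,0],"twist": -19},
  {"claw": 8,"translation": [0,0,0],"twist": -19},
  {"claw": 8,"translation": [0,0,0],"twist": -19},
])

```text
clock: 15.32
tcp_pos: [0.3622, 0.2766, 0.123]
tcp_rot: [-0.863, 3.02, 0.002]
force: [-2.2, 1.8, 6.0]
grip_width: 0.013
```

```bash
python3 - <<'E'
from h import *
p,M,y,s=pose(); print(p,y,'dial',182.1-y%360,s['force'],s['grip_width'],s['clock'])
E
```

```text
[0.36221905 0.27663157 0.12299285] -148.0888293225511 dial -29.8111706774489 [-2.18005644  1.75535816  5.98499088] 0.012969091790696325 15.325
```

move_arm([
  {"claw": 8,"translation": [0,0,0],"twist": 8},
  {"claw": 8,"translation": [0,0,0],"twist": 17},
  {"claw": 8,"translation": [0,0,0],"twist": 26},
  {"claw": 8,"translation": [0,0,0],"twist": 35},
  {"claw": 8,"translation": [0,0,0],"twist": 44},
  {"claw": 8,"translation": [0,0,0],"twist": 53},
  {"claw": 8,"translation": [0,0,0],"twist": 62},
  {"claw": 8,"translation": [0,0,0],"twist": 71},
  {"claw": 8,"translation": [0,0,0],"twist": 79},
  {"claw": 8,"translation": [0,0,0],"twist": 85},
  {"claw": 8,"translation": [0,0,0],"twist": 89},
  {"claw": 8,"translation": [0,0,0],"twist": 90},
  {"claw": 8,"translation": [0,0,0],"twist": 90},
  {"claw": 8,"translation": [0,0,0],"twist": 90},
  {"claw": 8,"translation": [0,0,0],"twist": 90},
  {"claw": 8,"translation": [0,0,0],"twist": 90},
])

```text
clock: 17.32
tcp_pos: [0.3618, 0.2747, 0.123]
tcp_rot: [1.524, 2.746, -0.004]
force: [-3.9, -7.2, 11.0]
grip_width: 0.0129
```

```bash
python3 - <<'E'
from h import *
p,M,y,s=pose(); print(p,y,'dial',182.1-y%360,s['force'],s['grip_width'],s['clock'])
E
```

```text
[0.36183321 0.2747359  0.12295324] 121.94216021515265 dial 60.15783978484734 [-3.91745309 -7.16261402 10.97358217] 0.012912317195683103 17.325
```

The dial reads 60.2°, so it's on 2 o'clock. I'll release it and take the lid knob.

move_arm([
  {"claw": 40,"translation": [0,0,0],"twist": 0},
  {"claw": 40,"translation": [0,0,0],"twist": 0},
  {"claw": 40,"translation": [0,0,0],"twist": 0},
  {"claw": 40,"translation": [0,0,-50],"twist": 0},
  {"claw": 60,"translation": [0,0,-90],"twist": 0},
  {"claw": 60,"translation": [-40,72,-90],"twist": -10},
  {"claw": 60,"translation": [-40,72,-90],"twist": -20},
  {"claw": 60,"translation": [-40,72,-90],"twist": -30},
  {"claw": 60,"translation": [-40,72,-90],"twist": -40},
  {"claw": 60,"translation": [-40,72,-90],"twist": -50},
  {"claw": 60,"translation": [-40,72,-90],"twist": -60},
  {"claw": 60,"translation": [-40,72,-90],"twist": -60},
  {"claw": 60,"translation": [-40,72,-50],"twist": -60},
  {"claw": 60,"translation": [-40,72,-9],"twist": -60},
  {"claw": 60,"translation": [-40,72,-9],"twist": -60},
  {"claw": 40,"translation": [-40,72,-9],"twist": -60},
  {"claw": 40,"translation": [-40,72,-9],"twist": -60},
  {"claw": 20,"translation": [-40,72,-9],"twist": -60},
  {"claw": 20,"translation": [-40,72,-9],"twist": -60},
  {"claw": 20,"translation": [-40,72,-9],"twist": -60},
])

```text
clock: 19.82
tcp_pos: [0.4455, 0.2792, 0.1333]
tcp_rot: [-0.055, 3.138, -0.002]
force: [-1.0, -6.7, 7.5]
grip_width: 0.0261
```

```bash
python3 - <<'E'
from h import *
p,M,y,s=pose(); print(p,y,s['force'],s['moment'],s['grip_width'],s['clock'],s['joint_pos'].round(2))
c=cam('wrist'); shot(c,'i1',None,1.2)
E
```

```text
[0.44551146 0.27915934 0.13328828] -178.00473876135254 [-1.01665831 -6.6558401   7.51421053] [-1.31626845  0.05611165  0.03060516] 0.02614251708094464 19.825 [ 0.42  0.46  1.68 -0.    1.01 -1.19]
```

View pics/i1.png

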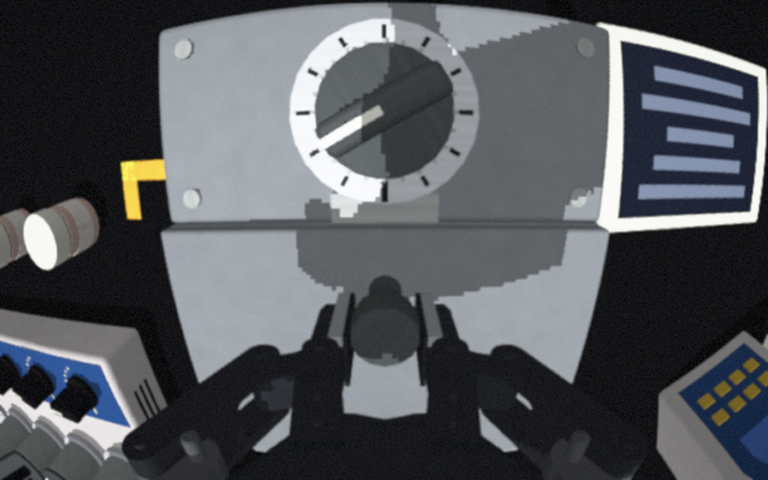

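The knob is held at (385,330), and the dial line at (318,150) sits on the 2 mark. I'll raise the lid along its arc.

move_arm([
  {"claw": 20,"translation": [-4,0,-11],"twist": 0},
  {"claw": 20,"translation": [-10,0,-21],"twist": 0},
  {"claw": 20,"translation": [-16,0,-31],"twist": 0},
  {"claw": 20,"translation": [-23,0,-41],"twist": 0},
  {"claw": 20,"translation": [-31,0,-50],"twist": 0},
  {"claw": 20,"translation": [-40,0,-58],"twist": 0},
  {"claw": 20,"translation": [-49,0,-65],"twist": 0},
  {"claw": 20,"translation": [-59,0,-71],"twist": 0},
  {"claw": 20,"translation": [-59,0,-71],"twist": 0},
])

```text
clock: 21.0
tcp_pos: [0.5027, 0.2814, 0.2033]
tcp_rot: [0.054, -3.139, 0.003]
force: [-4.8, -6.1, 1.5]
grip_width: 0.0258
```

```bash
python3 - <<'E'
from h import *
p,M,y,s=pose(); print(p,y,s['force'],s['moment'],s['grip_width'],s['clock'],s['joint_pos'].round(2))
E
```

```text
[0.502718   0.28141375 0.2033076 ] -178.02134746089925 [-4.82194413 -6.08705146  1.47008948] [-1.07294811  1.13469732  0.06547272] 0.02582489565193654 21.0 [ 0.38  0.47  1.44 -0.    1.24 -1.23]
```

move_arm([
  {"claw": 20,"translation": [-10,0,-6],"twist": 0},
  {"claw": 20,"translation": [-21,0,-10],"twist": 0},
  {"claw": 20,"translation": [-32,0,-14],"twist": 0},
  {"claw": 20,"translation": [-43,0,-16],"twist": 0},
  {"claw": 20,"translation": [-55,0,-18],"twist": 0},
  {"claw": 20,"translation": [-67,0,-19],"twist": 0},
  {"claw": 20,"translation": [-79,0,-18],"twist": 0},
  {"claw": 20,"translation": [-90,0,-17],"twist": 0},
  {"claw": 20,"translation": [-102,0,-14],"twist": 0},
  {"claw": 20,"translation": [-113,0,-11],"twist": 0},
  {"claw": 20,"translation": [-124,0,-7],"twist": 0},
  {"claw": 20,"translation": [-134,0,-1],"twist": 0},
  {"claw": 20,"translation": [-134,0,-1],"twist": 0},
])

```text
clock: 22.62
tcp_pos: [0.6395, 0.2867, 0.2057]
tcp_rot: [-0.053, 3.136, 0.001]
force: [4.6, -2.8, 3.1]
grip_width: 0.0257
```

```bash
python3 - <<'E'
from h import *
p,M,y,s=pose(); print(p,y,s['force'],s['moment'],s['grip_width'],s['clock'],s['joint_pos'].round(2))
E
```

```text
[0.63951719 0.28669415 0.20569424] -178.05403033091326 [ 4.56654884 -2.82785883  3.06192824] [-0.47658547 -0.3919796   0.09477513] 0.02570169280190338 22.625 [ 0.31  0.7   1.02 -0.    1.42 -1.29]
```

move_arm([
  {"claw": 60,"translation": [0,0,0],"twist": 0},
  {"claw": 60,"translation": [0,0,0],"twist": 0},
  {"claw": 60,"translation": [0,0,0],"twist": 0},
  {"claw": 60,"translation": [0,0,-50],"twist": 0},
  {"claw": 60,"translation": [0,0,-95],"twist": 0},
  {"claw": 90,"translation": [196,-345,-95],"twist": 90},
  {"claw": 90,"translation": [196,-345,-95],"twist": 90},
  {"claw": 90,"translation": [196,-345,-95],"twist": 90},
  {"claw": 90,"translation": [196,-345,-95],"twist": 90},
  {"claw": 90,"translation": [196,-345,-95],"twist": 90},
  {"claw": 90,"translation": [196,-345,-95],"twist": 90},
  {"claw": 90,"translation": [196,-345,-95],"twist": 90},
  {"claw": 90,"translation": [196,-345,-95],"twist": 90},
  {"claw": 90,"translation": [196,-345,-95],"twist": 90},
  {"claw": 90,"translation": [196,-345,-95],"twist": 90},
  {"claw": 90,"translation": [196,-345,-95],"twist": 90},
])

```text
clock: 24.62
tcp_pos: [0.4536, -0.0644, 0.2983]
tcp_rot: [2.18, 2.262, 0.0]
force: [0.7, 0.6, -0.2]
grip_width: 0.0772
```

```bash
cat >> h.py <<'E'
def jars(c,z=.062):
    h=cv2.cvtColor(c['pixels'],cv2.COLOR_BGR2HSV); m=cv2.inRange(h,(0,0,165 if c['n']!='wrist' else 175),(180,60,255))
    if c['n']=='top': pass
    m=cv2.morphologyEx(m,cv2.MORPH_OPEN,np.ones((3,3)))
    n,l,st,ce=cv2.connectedComponentsWithStats(m); out=[]
    for i in range(1,n):
        W=onz(c,*ce[i],z)[0]; a=st[i,4]
        v,u=np.nonzero(l==i); Q=onz(c,u*1.,v*1.,z)[:,:2]; d=np.ptp(Q,axis=0)
        if .25<W[0]<.56 and -.6<W[1]<.45 and .03<d.min() and d.max()<.075: out.append((W[:2].round(4).tolist(),d.round(3).tolist(),a))
    return out
E
python3 - <<'E'
from h import *
p,M,y,s=pose(); print(p,y,s['joint_pos'].round(2),s['clock'])
for n in ('top','scene','wrist'):
    c=cam(n); print(n); [print('  ',j) for j in jars(c)]
    if n=='wrist': shot(c,'j1')
    if n=='scene': cv2.imwrite('pics/j2.png',c['pixels'])
E
```

```text
[ 0.45357701 -0.06444082  0.2983416 ] 92.10017233536408 [-0.31  0.18  1.59  0.    1.37 -0.35] 24.625
top
   ([0.5398, -0.4865], [0.041, 0.041], np.int32(178))
   ([0.4655, -0.1987], [0.049, 0.049], np.int32(257))
   ([0.4605, -0.3819], [0.046, 0.049], np.int32(257))
   ([0.4509, -0.1259], [0.046, 0.037], np.int32(182))
   ([0.4444, -0.0116], [0.046, 0.047], np.int32(221))
scene
   ([0.4938, -0.3241], [0.034, 0.034], np.int32(108))
wrist
   ([0.4525, -0.0151], [0.046, 0.048], np.int32(835))
   ([0.4564, -0.1195], [0.049, 0.049], np.int32(1128))
   ([0.4682, -0.1985], [0.048, 0.048], np.int32(889))
```

View pics/j2.png

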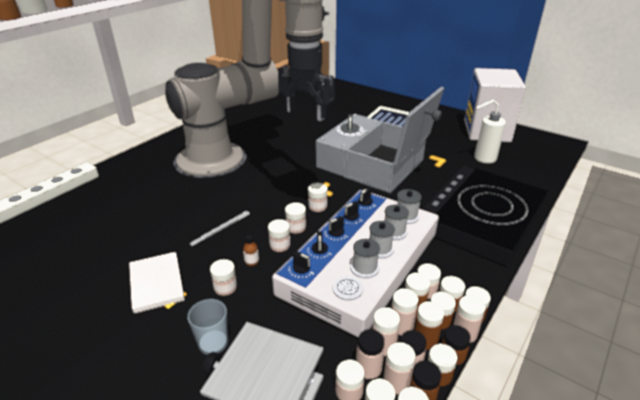

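The lid is open by about 100° at (420,130), and all four jars stand where they were. Picking jar 1.

move_arm([
  {"claw": 90,"translation": [52,-5,60],"twist": 0},
  {"claw": 90,"translation": [52,-5,120],"twist": 0},
  {"claw": 90,"translation": [52,-5,180],"twist": 0},
  {"claw": 90,"translation": [52,-5,230],"twist": 0},
  {"claw": 90,"translation": [52,-5,262],"twist": 0},
  {"claw": 90,"translation": [52,-5,262],"twist": 0},
  {"claw": 65,"translation": [52,-5,262],"twist": 0},
  {"claw": 50,"translation": [52,-5,262],"twist": 0},
  {"claw": 50,"translation": [52,-5,262],"twist": 0},
  {"claw": 50,"translation": [52,-5,262],"twist": 0},
  {"claw": 50,"translation": [52,-5,255],"twist": 0},
  {"claw": 50,"translation": [52,-5,200],"twist": 0},
  {"claw": 50,"translation": [52,-5,140],"twist": 0},
  {"claw": 50,"translation": [52,-5,80],"twist": 0},
  {"claw": 50,"translation": [52,-5,80],"twist": 0},
])

```text
clock: 26.65
tcp_pos: [0.4491, -0.0133, 0.2235]
tcp_rot: [2.175, 2.253, 0.009]
force: [-1.3, 0.4, -1.5]
grip_width: 0.0488
```

```bash
python3 - <<'E'
from h import *
p,M,y,s=pose(); print(s['grip_width'],s['force'],s['clock'])
for nm,x,y,w in (('A',.5186,.3335,182.1),('B',.5224,.2295,182.1),('C',.4566,.3313,2.1),('D',.4604,.2273,2.1)): print(nm); go(x,y,.053,w)
E
```

```text
0.048751318108597334 [-1.33779287  0.39369326 -1.46712592] 26.65
A
at [ 0.4491 -0.0133  0.2235] yaw 92.0 -> translation [344.6  79.7 170.4] twist -90.1 t 26.65
B
at [ 0.4491 -0.0133  0.2235] yaw 92.0 -> translation [240.5  79.9 170.7] twist -90.1 t 26.65
C
at [ 0.4491 -0.0133  0.2235] yaw 92.0 -> translation [344.5  17.7 169.7] twist 89.9 t 26.65
D
at [ 0.4491 -0.0133  0.2235] yaw 92.0 -> translation [240.5  17.8 170. ] twist 89.9 t 26.65
```

move_arm([
  {"claw": 50,"translation": [345,80,0],"twist": -10},
  {"claw": 50,"translation": [345,80,0],"twist": -20},
  {"claw": 50,"translation": [345,80,0],"twist": -30},
  {"claw": 50,"translation": [345,80,0],"twist": -40},
  {"claw": 50,"translation": [345,80,0],"twist": -50},
  {"claw": 50,"translation": [345,80,0],"twist": -60},
  {"claw": 50,"translation": [345,80,0],"twist": -70},
  {"claw": 50,"translation": [345,80,0],"twist": -80},
  {"claw": 50,"translation": [345,80,0],"twist": -90},
  {"claw": 50,"translation": [345,80,0],"twist": -90},
  {"claw": 50,"translation": [345,80,0],"twist": -90},
  {"claw": 50,"translation": [345,80,0],"twist": -90},
])

```text
clock: 28.15
tcp_pos: [0.5146, 0.3346, 0.2181]
tcp_rot: [0.052, -3.141, 0.0]
force: [1.4, 0.2, -1.7]
grip_width: 0.049
```

```bash
python3 - <<'E'
from h import *
p,M,y,s=pose(); print(s['grip_width'],s['force'],s['clock'])
go(.5186,.3335,.052,182.1)
c=cam('wrist'); P=cloud(c)
L=np.array([[np.cos(.0367),np.sin(.0367)],[-np.sin(.0367),np.cos(.0367)]])
Q=P.copy(); q=(P[...,:2]-[.4925,.2805])@L.T
k=(P[...,2]>.088)&(P[...,2]<.1)&(abs(q[...,1])<.125)&(q[...,0]>-.09)&(q[...,0]<.09)
print('wall top local y extremes',np.percentile(q[k][:,1],[.5,99.5]),'x',np.percentile(q[k][:,0],[.5,99.5]))
f=(P[...,2]>.005)&(P[...,2]<.022)&(abs(q[...,1])<.115)&(abs(q[...,0])<.08)
print('floor',f.sum(),np.percentile(q[f],[.5,99.5],axis=0))
shot(c,'k1')
E
```

```text
0.04903261158194326 [ 1.36434167  0.20228167 -1.69086817] 28.15
at [0.5146 0.3346 0.2181] yaw -178.1 -> translation [ -4.   -1.2 166.1] twist -0.2 t 28.15
wall top local y extremes [-0.1151438   0.11538942] x [-0.08986603  0.07887111]
floor 23916 [[-0.07260887 -0.11068734]
 [ 0.07253852  0.11000056]]
```

View pics/k1.png

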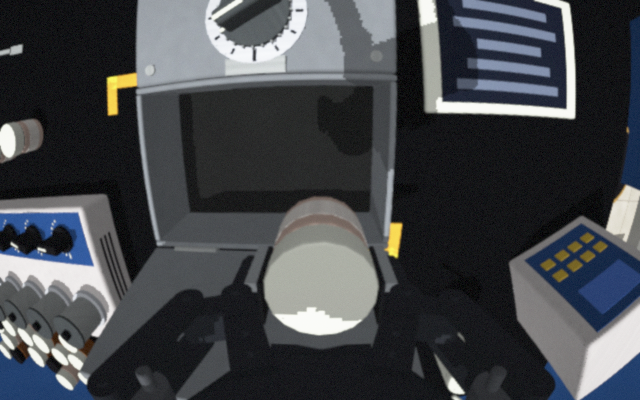

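Jar 1 hangs upright over the chamber, and the safe pose checks out: the floor spans ±72.5 by ±110 mm in my frame. Lowering it into slot A, then going back over jar 2.

move_arm([
  {"claw": 50,"translation": [-4,-1,50],"twist": 0},
  {"claw": 50,"translation": [-4,-1,100],"twist": 0},
  {"claw": 50,"translation": [-4,-1,140],"twist": 0},
  {"claw": 50,"translation": [-4,-1,160],"twist": 0},
  {"claw": 50,"translation": [-4,-1,167],"twist": 0},
  {"claw": 50,"translation": [-4,-1,167],"twist": 0},
  {"claw": 72,"translation": [-4,-1,167],"twist": 0},
  {"claw": 72,"translation": [-4,-1,167],"twist": 0},
  {"claw": 72,"translation": [-4,-1,167],"twist": 0},
  {"claw": 72,"translation": [-4,-1,110],"twist": 0},
  {"claw": 72,"translation": [-4,-1,50],"twist": 0},
  {"claw": 72,"translation": [-4,-1,0],"twist": 0},
])

```text
clock: 29.7
tcp_pos: [0.5193, 0.3341, 0.2215]
tcp_rot: [-0.054, 3.138, 0.002]
force: [0.5, 0.4, 0.8]
grip_width: 0.0615
```

move_arm([
  {"claw": 90,"translation": [80,-451,0],"twist": 90},
  {"claw": 90,"translation": [80,-451,0],"twist": 90},
  {"claw": 90,"translation": [80,-451,0],"twist": 90},
  {"claw": 90,"translation": [80,-451,0],"twist": 90},
  {"claw": 90,"translation": [80,-451,0],"twist": 90},
  {"claw": 90,"translation": [80,-451,0],"twist": 90},
  {"claw": 90,"translation": [80,-451,0],"twist": 90},
  {"claw": 90,"translation": [80,-451,0],"twist": 90},
  {"claw": 90,"translation": [80,-451,0],"twist": 90},
  {"claw": 90,"translation": [80,-451,0],"twist": 90},
])

```text
clock: 30.95
tcp_pos: [0.4547, -0.1201, 0.2189]
tcp_rot: [2.182, 2.258, 0.001]
force: [-0.8, -0.2, 0.3]
grip_width: 0.0768
```

```bash
python3 - <<'E'
from h import *
p,M,y,s=pose(); print(p,y,s['force'],s['clock'])
go(.4555,-.1195,.036,92)
for n in ('top','wrist'):
    c=cam(n); print(n); [print('  ',j) for j in jars(c)]
    if n=='top': [print('in safe',j) for j in jars(c,.076) if j[0][1]>.15]
E
```

```text
[ 0.45472055 -0.12012714  0.21887084] 91.96781959998258 [-0.83481884 -0.24215131  0.30169823] 30.95
at [ 0.4547 -0.1201  0.2189] yaw 92.0 -> translation [  0.7   0.6 182.9] twist -0.0 t 30.95
top
   ([0.5397, -0.4867], [0.041, 0.041], np.int32(177))
   ([0.5158, 0.3373], [0.05, 0.05], np.int32(258))
   ([0.4605, -0.382], [0.046, 0.049], np.int32(256))
   ([0.4561, -0.2095], [0.035, 0.032], np.int32(92))
   ([0.395, 0.0373], [0.055, 0.031], np.int32(129))
   ([0.3264, -0.1156], [0.051, 0.031], np.int32(128))
in safe ([0.5137, 0.3329], [0.05, 0.05], np.int32(258))
wrist
   ([0.4562, -0.1196], [0.048, 0.049], np.int32(1959))
   ([0.4682, -0.1986], [0.049, 0.049], np.int32(1491))
```

move_arm([
  {"claw": 90,"translation": [1,1,60],"twist": 0},
  {"claw": 90,"translation": [1,1,120],"twist": 0},
  {"claw": 90,"translation": [1,1,165],"twist": 0},
  {"claw": 90,"translation": [1,1,183],"twist": 0},
  {"claw": 90,"translation": [1,1,183],"twist": 0},
  {"claw": 65,"translation": [1,1,183],"twist": 0},
  {"claw": 50,"translation": [1,1,183],"twist": 0},
  {"claw": 50,"translation": [1,1,183],"twist": 0},
  {"claw": 50,"translation": [1,1,183],"twist": 0},
  {"claw": 50,"translation": [1,1,176],"twist": 0},
  {"claw": 50,"translation": [1,1,120],"twist": 0},
  {"claw": 50,"translation": [1,1,60],"twist": 0},
  {"claw": 50,"translation": [0,0,0],"twist": 0},
  {"claw": 50,"translation": [0,0,0],"twist": 0},
])

```text
clock: 32.8
tcp_pos: [0.4566, -0.1205, 0.2233]
tcp_rot: [2.175, 2.253, 0.006]
force: [-0.6, 0.3, -2.3]
grip_width: 0.0486
```

move_arm([
  {"claw": 50,"translation": [347,80,0],"twist": -10},
  {"claw": 50,"translation": [347,80,0],"twist": -20},
  {"claw": 50,"translation": [347,80,0],"twist": -30},
  {"claw": 50,"translation": [347,80,0],"twist": -40},
  {"claw": 50,"translation": [347,80,0],"twist": -50},
  {"claw": 50,"translation": [347,80,0],"twist": -60},
  {"claw": 50,"translation": [347,80,0],"twist": -70},
  {"claw": 50,"translation": [347,80,0],"twist": -80},
  {"claw": 50,"translation": [347,80,0],"twist": -90},
  {"claw": 50,"translation": [347,80,0],"twist": -90},
  {"claw": 50,"translation": [347,80,0],"twist": -90},
])

```text
clock: 34.17
tcp_pos: [0.522, 0.2298, 0.2175]
tcp_rot: [0.049, -3.14, 0.001]
force: [0.3, 0.3, -0.7]
grip_width: 0.0487
```

```bash
python3 - <<'E'
from h import *
p,M,y,s=pose(); print(s['grip_width'],s['force'],s['clock'])
go(.5224,.2295,.052,182.1)
E
```

```text
0.048708800788104814 [ 0.25502026  0.26061288 -0.65256193] 34.175
at [0.522  0.2298 0.2175] yaw -178.2 -> translation [ -0.6  -0.2 165.5] twist -0.3 t 34.17
```

move_arm([
  {"claw": 50,"translation": [0,0,50],"twist": 0},
  {"claw": 50,"translation": [0,0,100],"twist": 0},
  {"claw": 50,"translation": [0,0,140],"twist": 0},
  {"claw": 50,"translation": [0,0,160],"twist": 0},
  {"claw": 50,"translation": [0,0,166],"twist": 0},
  {"claw": 50,"translation": [0,0,166],"twist": 0},
  {"claw": 72,"translation": [0,0,166],"twist": 0},
  {"claw": 72,"translation": [0,0,166],"twist": 0},
  {"claw": 72,"translation": [0,0,166],"twist": 0},
  {"claw": 72,"translation": [0,0,110],"twist": 0},
  {"claw": 72,"translation": [0,0,50],"twist": 0},
  {"claw": 72,"translation": [0,0,0],"twist": 0},
])

```text
clock: 35.67
tcp_pos: [0.523, 0.2302, 0.2224]
tcp_rot: [-0.054, 3.137, 0.002]
force: [1.1, 0.9, -1.2]
grip_width: 0.0618
```

move_arm([
  {"claw": 90,"translation": [70,-426,0],"twist": 90},
  {"claw": 90,"translation": [70,-426,0],"twist": 90},
  {"claw": 90,"translation": [70,-426,0],"twist": 90},
  {"claw": 90,"translation": [70,-426,0],"twist": 90},
  {"claw": 90,"translation": [70,-426,0],"twist": 90},
  {"claw": 90,"translation": [70,-426,0],"twist": 90},
  {"claw": 90,"translation": [70,-426,0],"twist": 90},
  {"claw": 90,"translation": [70,-426,0],"twist": 90},
  {"claw": 90,"translation": [70,-426,0],"twist": 90},
  {"claw": 90,"translation": [70,-426,0],"twist": 90},
])

```text
clock: 36.92
tcp_pos: [0.4675, -0.1986, 0.2195]
tcp_rot: [2.181, 2.258, 0.001]
force: [-0.2, -0.5, -0.3]
grip_width: 0.0768
```

```bash
python3 - <<'E'
from h import *
p,M,y,s=pose(); print(p,y,s['force'],s['clock'])
go(.4675,-.1985,.036,92)
for n in ('top','wrist'):
    c=cam(n); print(n); [print('  ',j) for j in jars(c)]
    if n=='top': [print('in safe',j) for j in jars(c,.076) if j[0][1]>.15]
E
```

```text
[ 0.46754337 -0.19863835  0.21952737] 91.99140047615315 [-0.18905395 -0.52844723 -0.27510877] 36.925
at [ 0.4675 -0.1986  0.2195] yaw 92.0 -> translation [  0.4  -0.4 183.5] twist -0.0 t 36.92
top
   ([0.5398, -0.4866], [0.041, 0.041], np.int32(178))
   ([0.5232, 0.2322], [0.05, 0.05], np.int32(258))
   ([0.5158, 0.3373], [0.05, 0.05], np.int32(258))
   ([0.5221, -0.3162], [0.05, 0.033], np.int32(112))
   ([0.4605, -0.382], [0.046, 0.049], np.int32(256))
   ([0.4351, -0.0704], [0.049, 0.034], np.int32(118))
   ([0.3478, -0.2127], [0.051, 0.034], np.int32(125))
in safe ([0.521, 0.2288], [0.05, 0.05], np.int32(258))
in safe ([0.5137, 0.3329], [0.05, 0.05], np.int32(258))
wrist
   ([0.4682, -0.199], [0.048, 0.049], np.int32(1953))
   ([0.4634, -0.3816], [0.048, 0.048], np.int32(924))
   ([0.3894, -0.4073], [0.049, 0.055], np.int32(565))
```

move_arm([
  {"claw": 90,"translation": [0,0,60],"twist": 0},
  {"claw": 90,"translation": [0,0,120],"twist": 0},
  {"claw": 90,"translation": [0,0,165],"twist": 0},
  {"claw": 90,"translation": [0,0,183],"twist": 0},
  {"claw": 90,"translation": [0,0,183],"twist": 0},
  {"claw": 65,"translation": [0,0,183],"twist": 0},
  {"claw": 50,"translation": [0,0,183],"twist": 0},
  {"claw": 50,"translation": [0,0,183],"twist": 0},
  {"claw": 50,"translation": [0,0,183],"twist": 0},
  {"claw": 50,"translation": [0,0,176],"twist": 0},
  {"claw": 50,"translation": [0,0,120],"twist": 0},
  {"claw": 50,"translation": [0,0,60],"twist": 0},
  {"claw": 50,"translation": [0,0,0],"twist": 0},
  {"claw": 50,"translation": [0,0,0],"twist": 0},
])

```text
clock: 38.78
tcp_pos: [0.4693, -0.1994, 0.2238]
tcp_rot: [2.174, 2.252, 0.004]
force: [0.5, 0.5, -1.7]
grip_width: 0.0484
```

move_arm([
  {"claw": 50,"translation": [530,8,0],"twist": 10},
  {"claw": 50,"translation": [530,8,0],"twist": 20},
  {"claw": 50,"translation": [530,8,0],"twist": 30},
  {"claw": 50,"translation": [530,8,0],"twist": 40},
  {"claw": 50,"translation": [530,8,0],"twist": 50},
  {"claw": 50,"translation": [530,8,0],"twist": 60},
  {"claw": 50,"translation": [530,8,0],"twist": 70},
  {"claw": 50,"translation": [530,8,0],"twist": 80},
  {"claw": 50,"translation": [530,8,0],"twist": 90},
  {"claw": 50,"translation": [530,8,0],"twist": 90},
  {"claw": 50,"translation": [530,8,0],"twist": 90},
  {"claw": 50,"translation": [530,8,0],"twist": 90},
])

```text
clock: 40.28
tcp_pos: [0.4563, 0.3309, 0.2175]
tcp_rot: [3.14, 0.057, -0.002]
force: [0.3, 0.8, -0.2]
grip_width: 0.0489
```

```bash
python3 - <<'E'
from h import *
p,M,y,s=pose(); print(s['grip_width'],s['force'],s['clock'],s['joint_pos'].round(2))
go(.4566,.3313,.052,2.1)
E
```

```text
0.04891182052204701 [ 0.29469171  0.79113881 -0.24032479] 40.275 [ 0.49  0.43  1.45 -0.    1.26  2.03]
at [0.4563 0.3309 0.2175] yaw 2.1 -> translation [  0.5  -0.6 165.5] twist -0.0 t 40.27
```

move_arm([
  {"claw": 50,"translation": [0,0,50],"twist": 0},
  {"claw": 50,"translation": [0,0,100],"twist": 0},
  {"claw": 50,"translation": [0,0,140],"twist": 0},
  {"claw": 50,"translation": [0,0,160],"twist": 0},
  {"claw": 50,"translation": [0,0,166],"twist": 0},
  {"claw": 50,"translation": [0,0,166],"twist": 0},
  {"claw": 72,"translation": [0,0,166],"twist": 0},
  {"claw": 72,"translation": [0,0,166],"twist": 0},
  {"claw": 72,"translation": [0,0,166],"twist": 0},
  {"claw": 72,"translation": [0,0,110],"twist": 0},
  {"claw": 72,"translation": [0,0,50],"twist": 0},
  {"claw": 72,"translation": [0,0,0],"twist": 0},
])

```text
clock: 41.78
tcp_pos: [0.4573, 0.3318, 0.2223]
tcp_rot: [-3.139, -0.055, -0.006]
force: [0.1, 0.5, 0.4]
grip_width: 0.0613
```

move_arm([
  {"claw": 90,"translation": [-19,712,0],"twist": -90},
  {"claw": 90,"translation": [-19,712,0],"twist": -90},
  {"claw": 90,"translation": [-19,712,0],"twist": -90},
  {"claw": 90,"translation": [-19,712,0],"twist": -90},
  {"claw": 90,"translation": [-19,712,0],"twist": -90},
  {"claw": 90,"translation": [-19,712,0],"twist": -90},
  {"claw": 90,"translation": [-19,712,0],"twist": -90},
  {"claw": 90,"translation": [-19,712,0],"twist": -90},
  {"claw": 90,"translation": [-19,712,0],"twist": -90},
  {"claw": 90,"translation": [-19,712,0],"twist": -90},
  {"claw": 90,"translation": [-19,712,0],"twist": -90},
  {"claw": 90,"translation": [-19,712,0],"twist": -90},
  {"claw": 90,"translation": [-19,712,0],"twist": -90},
  {"claw": 90,"translation": [-19,712,0],"twist": -90},
])

```text
clock: 43.52
tcp_pos: [0.4621, -0.3829, 0.2191]
tcp_rot: [2.184, 2.255, -0.001]
force: [-0.0, 0.6, 0.3]
grip_width: 0.0768
```

```bash
python3 - <<'E'
from h import *
p,M,y,s=pose(); print(p,y,s['force'],s['clock'])
for n in ('top','wrist'):
    c=cam(n); print(n); [print('  ',j) for j in jars(c)]
    if n=='top': [print('in safe',j) for j in jars(c,.076) if j[0][1]>.15]
go(.463,-.3815,.036,92)
E
```

```text
[ 0.46208299 -0.38285004  0.21913757] 91.83202399160183 [-0.01104092  0.57984542  0.34055788] 43.525
top
   ([0.5158, 0.3373], [0.05, 0.05], np.int32(258))
   ([0.4999, 0.2505], [0.05, 0.053], np.int32(267))
   ([0.496, -0.5879], [0.044, 0.048], np.int32(119))
   ([0.4717, -0.3323], [0.041, 0.044], np.int32(119))
   ([0.4556, 0.3349], [0.049, 0.053], np.int32(266))
in safe ([0.5137, 0.3329], [0.05, 0.05], np.int32(258))
in safe ([0.4979, 0.2469], [0.049, 0.052], np.int32(267))
in safe ([0.4541, 0.3305], [0.049, 0.052], np.int32(266))
wrist
   ([0.4634, -0.3824], [0.049, 0.048], np.int32(1927))
at [ 0.4625 -0.3802  0.2191] yaw 92.0 -> translation [ -1.2   0.3 183.1] twist -0.0 t 43.62
```

Jar 2 in the safe was knocked from (0.521, 0.229) to about (0.50, 0.248). I'll place jar 4 so that it clears the new position, and check from the hover first.

move_arm([
  {"claw": 90,"translation": [-1,0,60],"twist": 0},
  {"claw": 90,"translation": [-1,0,120],"twist": 0},
  {"claw": 90,"translation": [-1,0,165],"twist": 0},
  {"claw": 90,"translation": [-1,0,183],"twist": 0},
  {"claw": 90,"translation": [-1,0,183],"twist": 0},
  {"claw": 65,"translation": [-1,0,183],"twist": 0},
  {"claw": 50,"translation": [-1,0,183],"twist": 0},
  {"claw": 50,"translation": [-1,0,183],"twist": 0},
  {"claw": 50,"translation": [-1,0,183],"twist": 0},
  {"claw": 50,"translation": [-1,0,176],"twist": 0},
  {"claw": 50,"translation": [-1,0,120],"twist": 0},
  {"claw": 50,"translation": [-1,0,60],"twist": 0},
  {"claw": 50,"translation": [-1,0,0],"twist": 0},
  {"claw": 50,"translation": [-1,0,0],"twist": 0},
])

```text
clock: 45.38
tcp_pos: [0.4643, -0.3833, 0.225]
tcp_rot: [2.174, 2.251, -0.001]
force: [0.4, -0.1, -2.2]
grip_width: 0.0487
```

move_arm([
  {"claw": 50,"translation": [598,10,0],"twist": 9},
  {"claw": 50,"translation": [598,10,0],"twist": 18},
  {"claw": 50,"translation": [598,10,0],"twist": 27},
  {"claw": 50,"translation": [598,10,0],"twist": 36},
  {"claw": 50,"translation": [598,10,0],"twist": 45},
  {"claw": 50,"translation": [598,10,0],"twist": 54},
  {"claw": 50,"translation": [598,10,0],"twist": 63},
  {"claw": 50,"translation": [598,10,0],"twist": 72},
  {"claw": 50,"translation": [598,10,0],"twist": 81},
  {"claw": 50,"translation": [598,10,0],"twist": 90},
  {"claw": 50,"translation": [598,10,0],"twist": 90},
  {"claw": 50,"translation": [598,10,0],"twist": 90},
  {"claw": 50,"translation": [598,10,0],"twist": 90},
])

```text
clock: 47.0
tcp_pos: [0.4518, 0.2153, 0.218]
tcp_rot: [3.141, 0.054, -0.001]
force: [0.5, 0.6, -0.5]
grip_width: 0.049
```

```bash
python3 - <<'E'
from h import *
p,M,y,s=pose(); print(s['grip_width'],s['force'],s['clock'])
c=cam('wrist'); print([j for j in jars(c,.076)]); shot(c,'m1')
go(.4518,.2169,.052,2.1)
t=cam('top'); print([j for j in jars(t,.076)])
E
```

```text
0.04899634967855022 [ 0.53764031  0.55645023 -0.49175257] 47.0
[([0.5172, 0.3319], [0.048, 0.048], np.int32(1955)), ([0.5014, 0.2466], [0.049, 0.049], np.int32(2366)), ([0.4582, 0.3297], [0.049, 0.049], np.int32(1811))]
at [0.4519 0.2152 0.2181] yaw 1.9 -> translation [  0.   -1.8 166.1] twist -0.2 t 47.05
[([0.5376, -0.483], [0.041, 0.041], np.int32(189)), ([0.5061, 0.2365], [0.038, 0.036], np.int32(111))]
```

View pics/m1.png

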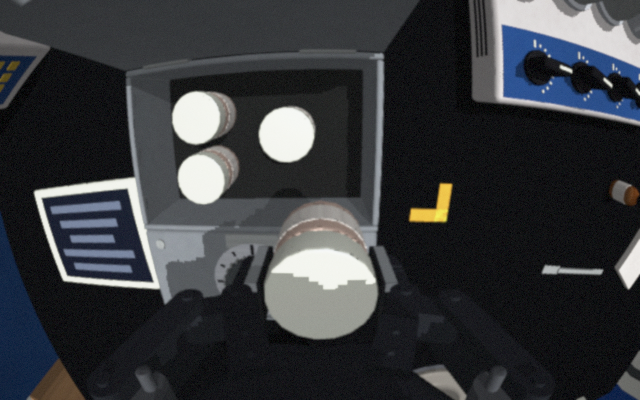

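Three jars are upright inside at (203,118), (205,177) and (287,134), and the slot under the gripper is free. I'll lower jar 4, retreat, and take the lid knob.

move_arm([
  {"claw": 50,"translation": [0,-2,50],"twist": 0},
  {"claw": 50,"translation": [0,-2,100],"twist": 0},
  {"claw": 50,"translation": [0,-2,140],"twist": 0},
  {"claw": 50,"translation": [0,-2,160],"twist": 0},
  {"claw": 50,"translation": [0,-2,166],"twist": 0},
  {"claw": 50,"translation": [0,-2,166],"twist": 0},
  {"claw": 70,"translation": [0,-2,166],"twist": 0},
  {"claw": 70,"translation": [0,-2,166],"twist": 0},
  {"claw": 70,"translation": [0,-2,166],"twist": 0},
  {"claw": 70,"translation": [0,-2,110],"twist": 0},
  {"claw": 70,"translation": [0,-2,50],"twist": 0},
  {"claw": 70,"translation": [0,-2,-10],"twist": 0},
  {"claw": 70,"translation": [0,-2,-70],"twist": 0},
  {"claw": 60,"translation": [0,-2,-82],"twist": 0},
  {"claw": 60,"translation": [0,-2,-82],"twist": 0},
])

```text
clock: 48.98
tcp_pos: [0.452, 0.2178, 0.3005]
tcp_rot: [-3.141, -0.053, -0.002]
force: [-0.7, 0.5, -0.7]
grip_width: 0.0517
```

move_arm([
  {"claw": 60,"translation": [190,-62,0],"twist": 0},
  {"claw": 60,"translation": [190,-62,0],"twist": 0},
  {"claw": 60,"translation": [190,-62,0],"twist": 0},
  {"claw": 60,"translation": [190,-62,0],"twist": 0},
  {"claw": 60,"translation": [190,-62,0],"twist": 0},
  {"claw": 60,"translation": [190,-62,0],"twist": 0},
])

```text
clock: 49.72
tcp_pos: [0.6387, 0.2866, 0.2992]
tcp_rot: [3.14, 0.055, -0.003]
force: [-0.4, 1.2, -0.5]
grip_width: 0.051
```

```bash
python3 - <<'E'
from h import *
p,M,y,s=pose(); print(p,y,s['force'],s['clock'])
go(.6395,.2867,.2057,2.0)
t=cam('top'); print([j for j in jars(t,.076)])
P=cloud(t); k=(P[...,2]>.17)&(P[...,2]<.25)&(P[...,0]>.55)&(P[...,0]<.66)&(abs(P[...,1]-.285)<.13); print('lid pts',P[k].mean(0),k.sum())
t=cam('scene'); cv2.imwrite('pics/n1.png',cv2.resize(t['pixels'][60:260,280:480],None,fx=3,fy=3))
E
```

```text
[0.63869822 0.28659318 0.29922163] 1.9891518435361288 [-0.42380301  1.19659134 -0.46073533] 49.725
at [0.6387 0.2866 0.2992] yaw 2.0 -> translation [ 1.  -0.1 93.5] twist -0.0 t 49.73
[([0.5376, -0.4829], [0.041, 0.041], np.int32(190))]
lid pts [0.59522385 0.2366624  0.21547984] 719
```

View pics/n1.png

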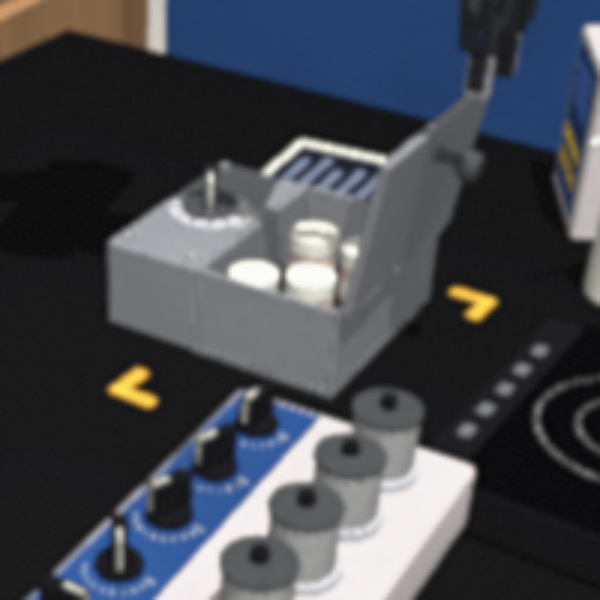

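All four jars stand inside (in this crop at (253,275), (310,280), (315,230) and (350,250)). I'll grip the knob and close the lid along the arc.

move_arm([
  {"claw": 60,"translation": [1,0,50],"twist": 0},
  {"claw": 60,"translation": [1,0,93],"twist": 0},
  {"claw": 60,"translation": [1,0,93],"twist": 0},
  {"claw": 20,"translation": [1,0,93],"twist": 0},
  {"claw": 20,"translation": [1,0,93],"twist": 0},
  {"claw": 20,"translation": [1,0,93],"twist": 0},
  {"claw": 20,"translation": [1,0,93],"twist": 0},
  {"claw": 20,"translation": [1,0,93],"twist": 0},
])

```text
clock: 50.82
tcp_pos: [0.6417, 0.2868, 0.2107]
tcp_rot: [-3.141, -0.054, -0.009]
force: [0.6, -2.5, 6.3]
grip_width: 0.0254
```

```bash
python3 - <<'E'
from h import *
p,M,y,s=pose(); print(p,y,s['force'],s['grip_width'],s['clock'])
E
```

```text
[0.64173381 0.28676819 0.21070994] 1.9736858209046977 [ 0.63107573 -2.539446    6.31905111] 0.025391792263645577 50.825
```

move_arm([
  {"claw": 20,"translation": [-10,0,-5],"twist": 0},
  {"claw": 20,"translation": [-21,0,-10],"twist": 0},
  {"claw": 20,"translation": [-33,0,-13],"twist": 0},
  {"claw": 20,"translation": [-44,0,-16],"twist": 0},
  {"claw": 20,"translation": [-56,0,-17],"twist": 0},
  {"claw": 20,"translation": [-67,0,-17],"twist": 0},
  {"claw": 20,"translation": [-79,0,-17],"twist": 0},
  {"claw": 20,"translation": [-91,0,-15],"twist": 0},
  {"claw": 20,"translation": [-102,0,-12],"twist": 0},
  {"claw": 20,"translation": [-114,0,-9],"twist": 0},
  {"claw": 20,"translation": [-124,0,-4],"twist": 0},
  {"claw": 20,"translation": [-135,0,1],"twist": 0},
  {"claw": 20,"translation": [-145,0,8],"twist": 0},
  {"claw": 20,"translation": [-154,0,15],"twist": 0},
  {"claw": 20,"translation": [-162,0,23],"twist": 0},
  {"claw": 20,"translation": [-170,0,32],"twist": 0},
  {"claw": 20,"translation": [-170,0,32],"twist": 0},
])

```text
clock: 52.95
tcp_pos: [0.4696, 0.2801, 0.1764]
tcp_rot: [3.139, 0.055, -0.001]
force: [-5.9, -7.5, 3.1]
grip_width: 0.0253
```

```bash
python3 - <<'E'
from h import *
p,M,y,s=pose(); print(p,y,s['force'],s['moment'],s['grip_width'],s['clock'])
E
```

```text
[0.46957289 0.28013474 0.17642686] 2.020315145313555 [-5.88126283 -7.48027224  3.05220859] [-1.06329777  0.54594782  0.01720948] 0.025266433823964277 52.95
```

move_arm([
  {"claw": 20,"translation": [-7,0,9],"twist": 0},
  {"claw": 20,"translation": [-13,0,19],"twist": 0},
  {"claw": 20,"translation": [-19,0,30],"twist": 0},
  {"claw": 20,"translation": [-23,0,40],"twist": 0},
  {"claw": 20,"translation": [-23,0,44],"twist": 0},
  {"claw": 20,"translation": [-23,0,44],"twist": 0},
])

```text
clock: 53.7
tcp_pos: [0.4484, 0.2794, 0.1376]
tcp_rot: [3.14, 0.056, 0.008]
force: [-14.0, -14.8, 42.3]
grip_width: 0.0255
```

```bash
python3 - <<'E'
from h import *
p,M,y,s=pose(); print(p,y,s['force'],s['moment'],s['grip_width'],s['clock'])
E
```

```text
[0.44837189 0.27939496 0.13761348] 2.049249558544002 [-13.98849485 -14.789972    42.26744942] [-2.52124614  2.14036055 -0.00580391] 0.02550528058667661 53.7
```

move_arm([
  {"claw": 20,"translation": [0,0,-4],"twist": 0},
  {"claw": 60,"translation": [0,0,-4],"twist": 0},
  {"claw": 60,"translation": [0,0,-4],"twist": 0},
  {"claw": 60,"translation": [0,0,-4],"twist": 0},
  {"claw": 60,"translation": [0,0,-50],"twist": 0},
  {"claw": 60,"translation": [0,0,-105],"twist": 0},
  {"claw": 50,"translation": [-85,-1,-105],"twist": -10},
  {"claw": 50,"translation": [-85,-1,-105],"twist": -20},
  {"claw": 50,"translation": [-85,-1,-105],"twist": -30},
  {"claw": 50,"translation": [-85,-1,-105],"twist": -40},
  {"claw": 50,"translation": [-85,-1,-105],"twist": -50},
  {"claw": 50,"translation": [-85,-1,-105],"twist": -60},
  {"claw": 50,"translation": [-85,-1,-105],"twist": -70},
  {"claw": 50,"translation": [-85,-1,-105],"twist": -80},
  {"claw": 50,"translation": [-85,-1,-105],"twist": -90},
  {"claw": 50,"translation": [-85,-1,-105],"twist": -100},
  {"claw": 50,"translation": [-85,-1,-105],"twist": -110},
  {"claw": 50,"translation": [-85,-1,-105],"twist": -120},
  {"claw": 50,"translation": [-85,-1,-105],"twist": -120},
  {"claw": 50,"translation": [-85,-1,-105],"twist": -120},
])

```text
clock: 56.2
tcp_pos: [0.3626, 0.2785, 0.2362]
tcp_rot: [-1.527, -2.745, 0.0]
force: [-0.6, -2.0, -0.6]
grip_width: 0.0427
```

```bash
python3 - <<'E'
from h import *
p,M,y,s=pose(); print(p,y,s['force'],s['clock'],s['joint_pos'].round(2))
L=np.array([[np.cos(.0367),np.sin(.0367)],[-np.sin(.0367),np.cos(.0367)]])
for n in ('wrist','top','scene'):
    c=cam(n);P=cloud(c); q=(P[...,:2]-[.4925,.2805])@L.T; fin=np.isfinite(P).all(-1)
    for a,b in ((-.075,-.06),(-.02,.02),(.05,.07)):
        k=fin&(q[...,0]>a)&(q[...,0]<b)&(abs(q[...,1])<.09)&(abs(q[...,1])>.05)&(P[...,2]>.05)&(P[...,2]<.16); print(n,a,k.sum(),np.median(P[k][:,2]) if k.sum() else 0)
    if n=='wrist':
        s=(P[...,2]>.122)&(P[...,2]<.145)&(np.hypot(P[...,0]-.362,P[...,1]-.2755)<.03)
        print('bar',cv2.minAreaRect((P[s][:,:2]*1000).astype(np.float32)),s.sum())
go(.362,.2755,.123,122.1)
E
```

```text
[0.36255198 0.27847776 0.2361926 ] 121.81508020089274 [-0.58572793 -1.97722704 -0.62556998] 56.2 [ 0.49  0.22  1.71 -0.    1.21 -0.07]
wrist -0.075 1180 0.10648004643130585
wrist -0.02 1364 0.10636031524891826
wrist 0.05 508 0.10627738476116844
bar ((360.984375, 275.473388671875), (13.13465404510498, 50.365928649902344), 31.435197830200195) 1058
top -0.075 112 0.1069120418837829
top -0.02 404 0.10623263142879436
top 0.05 194 0.10589370928649322
scene -0.075 45 0.10663322448433477
scene -0.02 169 0.10654763357818986
scene 0.05 80 0.10669140643337122
at [0.3626 0.2784 0.2362] yaw 121.9 -> translation [ -2.2  -2.  113.2] twist -0.2 t 56.35
```

The lid is flat at z 0.106 in all three cameras, so it's shut. The dial is still at 60.7°. I'll grip it and turn it straight back to twelve.

move_arm([
  {"claw": 45,"translation": [-2,-2,50],"twist": 0},
  {"claw": 45,"translation": [-2,-2,95],"twist": 0},
  {"claw": 45,"translation": [-2,-2,113],"twist": 0},
  {"claw": 45,"translation": [-2,-2,113],"twist": 0},
  {"claw": 25,"translation": [-2,-2,113],"twist": 0},
  {"claw": 20,"translation": [-2,-2,113],"twist": 0},
  {"claw": 20,"translation": [-2,-2,113],"twist": 0},
  {"claw": 8,"translation": [-2,-2,113],"twist": 0},
  {"claw": 8,"translation": [-2,-2,113],"twist": 0},
  {"claw": 8,"translation": [-2,-2,113],"twist": 0},
])

```text
clock: 57.6
tcp_pos: [0.3614, 0.2753, 0.1241]
tcp_rot: [-1.523, -2.748, 0.001]
force: [-3.5, -2.1, 8.5]
grip_width: 0.0126
```

```bash
python3 - <<'E'
from h import *
p,M,y,s=pose(); print(p,y,'to 12:',182.1-y,s['force'],s['grip_width'],s['clock'])
E
```

```text
[0.36141165 0.27531026 0.12408333] 122.00273123251431 to 12: 60.09726876748569 [-3.48427145 -2.05275267  8.53472715] 0.012638310559972598 57.6
```

move_arm([
  {"claw": 8,"translation": [0,0,0],"twist": -7},
  {"claw": 8,"translation": [0,0,0],"twist": -15},
  {"claw": 8,"translation": [0,0,0],"twist": -23},
  {"claw": 8,"translation": [0,0,0],"twist": -31},
  {"claw": 8,"translation": [0,0,0],"twist": -39},
  {"claw": 8,"translation": [0,0,0],"twist": -47},
  {"claw": 8,"translation": [0,0,0],"twist": -53},
  {"claw": 8,"translation": [0,0,0],"twist": -57},
  {"claw": 8,"translation": [0,0,0],"twist": -59},
  {"claw": 8,"translation": [0,0,0],"twist": -60},
  {"claw": 8,"translation": [0,0,0],"twist": -60},
  {"claw": 8,"translation": [0,0,0],"twist": -60},
])

```text
clock: 59.1
tcp_pos: [0.3617, 0.2759, 0.1241]
tcp_rot: [-0.055, 3.141, 0.001]
force: [-3.4, -0.0, 6.6]
grip_width: 0.0129
```

```bash
python3 - <<'E'
from h import *
p,M,y,s=pose(); print(p,y,'dial',182.1-y%360,s['force'],s['grip_width'],s['clock'])
E
```

```text
[0.36170013 0.27589846 0.12409857] -177.99951878812823 dial 0.09951878812822201 [-3.35304502e+00 -3.29673189e-03  6.55259777e+00] 0.012927583963957781 59.1
```

Dial at 0.1°. I'll release, retreat clear, and do a final check.

move_arm([
  {"claw": 40,"translation": [0,0,0],"twist": 0},
  {"claw": 40,"translation": [0,0,0],"twist": 0},
  {"claw": 40,"translation": [0,0,0],"twist": 0},
  {"claw": 40,"translation": [0,0,-50],"twist": 0},
  {"claw": 40,"translation": [0,0,-110],"twist": 0},
  {"claw": 40,"translation": [0,0,-170],"twist": 0},
  {"claw": 40,"translation": [0,0,-170],"twist": 0},
  {"claw": 40,"translation": [0,0,-170],"twist": 0},
])

```text
clock: 60.1
tcp_pos: [0.3616, 0.2754, 0.2925]
tcp_rot: [0.055, -3.14, 0.001]
force: [-0.4, 0.3, -1.0]
grip_width: 0.0343
```

```bash
python3 - <<'E'
from h import *
c=cam('wrist'); P=cloud(c); s=cam('scene'); t=cam('top')
k=(P[...,2]>.122)&(P[...,2]<.145)&(np.hypot(P[...,0]-.362,P[...,1]-.2755)<.03)
r=cv2.minAreaRect((P[k][:,:2]*1000).astype(np.float32)); print('bar',r)
print(get_state()['force'],get_state()['clock'])
W=cv2.resize(c['pixels'][90:290,170:470],(400,267)); S=cv2.resize(s['pixels'][100:340,150:510],(400,267)); T=cv2.resize(t['pixels'][90:290,120:520],(800,400))[:330]
cv2.imwrite('pics/z.png',np.vstack([np.hstack([W,S]),T]))
E
```

```text
bar ((361.4065246582031, 275.4959716796875), (50.61316680908203, 14.356597900390625), 1.8084138631820679)
[ 0.4749237  -0.0460845   0.20939038] 60.25
```

View pics/z.png

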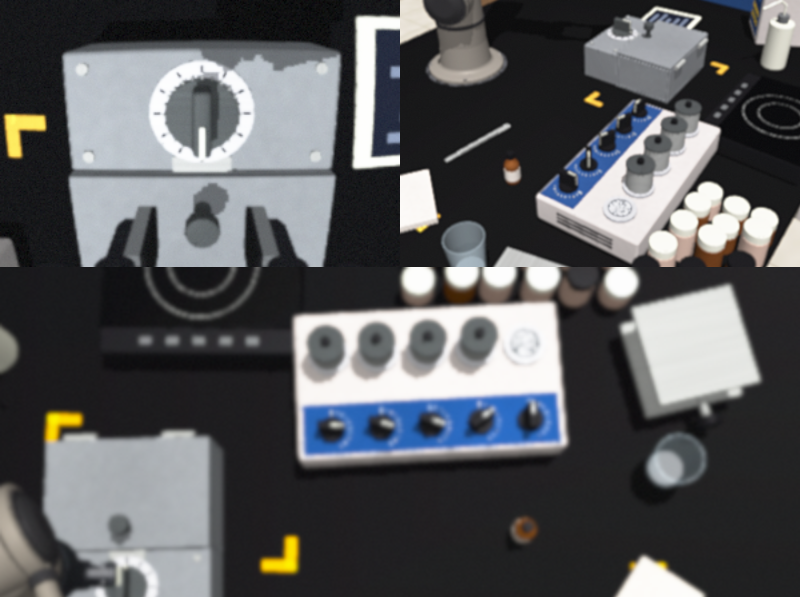

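The dial points at twelve, the lid is shut, knob 5 is off with the others unchanged, and the bench items are in place. Handing in.

```bash
python3 -c "
from bench import job_done
print(job_done())"
```

```text
the job is handed in; nothing more can be done
None
```

The job is done and handed in at about 60 s of the 210 s allowed, with the arm clear of everything. No verdict was reported.

- **Hotplate:** plate 5 was the bare one. I turned knob 5 anticlockwise until it met its stop, and the pictures show it pointing at its plate. The other four knobs look unchanged.
- **Dial:** I stopped and held at 119–120° (4 o'clock), −29.8° (11 o'clock) and 60.2° (2 o'clock).
- **Jars:** I raised the lid to about 100° and stood all four jars upright in the chamber. The dropper bottle stayed on the bench.
- **Lid and final turn:** I shut the lid, and all three cameras showed it flat at 0.106 m. Only then did I turn the dial back to twelve. The last depth check put the bar at 1.8°, against the safe's own 2.1°.

Three things did not go exactly to plan:

- **Knocked jar:** one jar was knocked about 3 cm while already inside the safe. It stayed upright, so I placed the fourth jar clear of it.
- **Force when shutting the lid:** the wrist force briefly reached about 45 N, taken through the fingers on the knob. That is under the 120 N wrist limit; the 40 N limit covers the arm and gripper body.
- **Camera disagreement:** the cameras differed by 2–5 mm. Every grasp still held.

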